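# Set out the ink-proofing station

### The arm

A 6-joint arm with a two-finger parallel gripper is mounted at the origin on the work surface. World frame = base frame: x ahead of the robot, y to its left, z up, the work surface at z = 0. Lengths are in m, angles in rad, forces in N, time in s.
With the tool pointing down it reaches from about 0.35 to 0.775 m from the base axis. Payload 7.3 kg.
Tool frame: the origin (TCP) lies at the centre of the arm's flange, where the gripper is bolted on; the fingertips stand 178 mm ahead of it and the grasp point (between the pads) lies 159 mm ahead of it; x points along the fingers, y is the direction in which the jaws open and shut, and the axes are right-handed (so a half turn about x gives the same grasp; the last joint's range is limited). The gripper opens to 92 mm and grips with 3 to 60 N. Pads are 19 mm wide; open, the fingers measure 130 mm over their backs; the gripper's body (75 mm by 190 mm) begins 47 mm behind the grasp point.
Start: joints at [1.108, 0.342, 1.524, -0, 1.275, -0.146], TCP at [0.164, 0.499, 0.405] pointing down, gripper open.
Joint ranges: [-2.53, 2.53], [-0.77, 2.02], [0.04, 2.7], [-1, 4.14], [0.28, 2.66], [-3.11, 3.11]. Speed limits (rad/s): [2.57, 2.57, 3.14, 3.14, 3.14, 3.14].

### API

Orientations are given as [roll, pitch, yaw] about the fixed x, y, z axes, in that order (R = Rz(yaw) Ry(pitch) Rx(roll)).
In Python, from cell import readout, cams, workorder gives the robot as it stands.
- The arm moves only by the shell command python3 -m inch 'ROWS' [FORCE]. ROWS is text: rows parted by semicolons, each of 5 numbers parted by spaces: the shift along the world's x, y, z in mm, then the turn about the world's z in rad, then the opening, from 0 (shut) to 1 (fully open). A call has 1 to 8 rows; each row shifts and turns the commanded pose from where the row before left it; what a row does not reach is not made up. A row lasts 1/12 s, in which the tool goes at most 41.7 mm and 7.16 degrees, less where a joint would pass 70% of its speed; a pose out of reach is approached as far as the arm can. A call is refused whole if a number of a shift passes 41.7 or a number of a turn 0.125, either way. A call with a gripper value outside its range is refused whole. The fingers move at their own pace and stop on an object; FORCE is the grip in N (left out, the last holds). Time passes only in rows, so rows that do not move let the fingers close. It gives the time, the measured TCP pose, the force and the opening at its end, in the units of the state.
- readout.observe(): the state, without advancing time (a new reading comes with each control period).
- cams.read_camera(name): name is "side" or "top"; returns a dict with "color" (480x640x3 uint8, red, green, blue), "fx", "fy", "cx", "cy" (pixels), "dist_coeffs" ([k1, k2, p1, p2, k3] as OpenCV has them; the pictures are not rectified), "world_to_cam" (4x4, takes a point from world to camera coordinates). Camera axes: x right, y down, z forward; pixel columns grow to the right and rows downward; lengths in m; the calibration is good to about 2 mm. A picture is of the moment at which its call begins. There is no depth.
- workorder.hand_in(): hands the job in, once; it reports no verdict.
The state is a dict: "time": time; "qpos": joint angles; "qvel": joint speeds; "joint_efforts": joint torques, N m; "tool_pos": TCP position; "tool_rot": TCP orientation; "contact_force": force on the tool from outside, world axes, zero at the start; "torque": the same for the moment, N m; "opening": finger opening in m.
Only numpy, scipy, OpenCV 4.12 (cv2) and the standard library are available. Lean on these libraries where they do the work, as an engineer would, in place of code of your own. Each camera call takes 0.05 s, during which the arm holds its last target.

### The job

Set out the proofing station: lay the scraper down in the cut-out of the shadow tray, and stand the three containers upright in the wooden rack, one to a well - the squat open tin in the end well on the side where the shadow tray lies, the closed can in the middle well, and the white cup in the other end well. Put the knobbed lid on the tin, and leave the tape roll and the amber jar where they stand.

Things in the scene. Friction and masses are not known exactly. Their poses are not given: they have to be found in the camera images.
- rack: Fixed wooden board 100 (x) by 268 (y) by 18 mm high with three round wells in a row along its y axis, centres at y = -90, 0, 90 mm, x = 0. Each well is 70 mm across, 8 mm deep, its white floor 10 mm above the bench. Origin at the centre of the underside, z up; y points roughly to the robot's left.
- tray: Fixed black tray, grey floor, 204 (x) by 100 (y) by 16 mm high, left or right of the rack. One T-shaped pocket 12 mm deep, floor 4 mm above bench, 5 mm bigger than the scraper all round: handle slot 32 wide, x -90 to 15; blade pocket 74 wide, x 15 to 85. Blade end +x, away from the robot. Origin: centre of underside; the seated scraper's origin is 4 mm above it, axes equal.
- scraper: Loose scraper lying flat, in the middle, nearest the robot, blade away from it. Dark wood handle 110 long, 22 wide, 28 mm high, x -85 to 25; steel blade 60 long, 64 wide, 4 mm thick, x 20 to 80. Origin on the underside, on the centre line; x from handle to blade, z up. About 140 g, centre of mass about 8 mm blade-side of the origin.
- tin: Loose squat open steel tin, empty, 60 mm in diameter and 52 mm high, wall 3 mm (bore 54 mm). Origin at the centre of the underside, z up. About 150 g.
- can: Loose closed aluminium can with a conical shoulder and a small black screw cap: body 54 mm in diameter, straight up to 78 mm, 110 mm high over the cap (cap 29 mm in diameter). Origin at the centre of the underside, z up. About 300 g.
- cup: Loose open white plastic cup, rigid, empty, 75 mm high, 54 mm in diameter at the foot and 58 mm at the rim. Origin at the centre of the underside, z up. About 80 g.
- lid: Loose steel lid, knob up: disc 70 mm across, z 8 to 12 mm; below it a spigot 43 mm across (36 at its bottom, z = 0) that drops loosely into the tin; above it a black round knob 22 mm across, z 12 to 36 mm. Origin: centre of the spigot's underside, 44 mm above the tin's origin when seated. About 80 g.
- tape_roll: Bystander, loose: a green roll of tape lying flat, 96 mm in diameter, 24 mm high, open in the middle. Origin at the centre of the underside. To be left alone.
- jar: Bystander, loose: a squat amber glass jar with a black cap, 68 mm in diameter, 70 mm high. Origin at the centre of the underside. To be left alone.
Mind the look-alikes: they are no part of the job. Leave any red look-alike of the lid alone.

How it is judged:
At the end, for the whole second after the job is handed in: Can in the middle well, tin in the end well on the tray's side, cup in the other: each upright (0.1 rad), within 14 mm of the well's centre and 3.5 mm of its floor. Lid level on the tin, axes within 10 mm. Scraper flat on the pocket's floor (10 mm in x, y; 3.5 mm in z). All at rest (x of tin in the frame of rack between -0.014 and 0.014 m and z of tin in the frame of rack between 0.006 and 0.0135 m and angle between each of tin, can, cup, lid, scraper's own z axis and vertical below 0.1 rad and x of can in the frame of rack between -0.014 and 0.014 m and z of can in the frame of rack between 0.006 and 0.0135 m and x of cup in the frame of rack between -0.014 and 0.014 m and z of cup in the frame of rack between 0.006 and 0.0135 m and y of can in the frame of rack between -0.014 and 0.014 m and ((y of tray in the frame of rack above 0 m and y of tin in the frame of rack between 0.076 and 0.104 m and y of cup in the frame of rack between -0.104 and -0.076 m) or (y of tray in the frame of rack below 0 m and y of tin in the frame of rack between -0.104 and -0.076 m and y of cup in the frame of rack between 0.076 and 0.104 m)) and z of lid in the frame of tin between 0.04 and 0.048 m and horizontal distance between lid and tin below 0.01 m and x of scraper in the frame of tray between -0.01 and 0.01 m and y of scraper in the frame of tray between -0.01 and 0.01 m and z of scraper in the frame of tray between 0 and 0.0075 m and linear speed of each of tin, can, cup, lid, scraper below 0.02 m/s); the robot touches nothing.
It fails at once if the tape roll was shifted by more than 25 mm (distance of tape_roll from where it was at the start of the episode above 0.025 m).
It fails at once if the amber jar was shifted by more than 25 mm (distance of jar from where it was at the start of the episode above 0.025 m).
It also fails if it takes over 128 s, if anything falls off the work surface, if the arm or the gripper's body presses on something with over 40 N, if the wrist force passes 120 N, or if a joint passes its speed limit or range.

## Working session

There is one attempt and no reset: what is moved stays moved. The work goes in short steps, Python scripts to look and compute and a shell command to move; the robot and the scene stay as the last step left them, time stands still between calls to the robot, and variables do not carry over. Pictures are saved under pics/ and viewed, and the job is handed in when it is done.

```bash
ls; mkdir -p pics; python3 - <<'E'
from cell import readout,cams
import cv2
print(readout.observe())
for n in("side","top"):
    c=cams.read_camera(n); cv2.imwrite(f"pics/{n}0.png",c["color"][:,:,::-1])
    print({k:v for k,v in c.items() if k!="color"})
E
```

```text
pics
{'time': 0.0, 'qpos': array([ 1.10800733e+00,  3.42682641e-01,  1.52501929e+00, -1.57563679e-05,
        1.27541467e+00, -1.46013991e-01]), 'qvel': array([ 2.48264340e-04, -1.38858927e-03, -5.29111218e-05,  1.89598892e-03,
       -8.45880841e-04,  1.35244696e-03]), 'joint_efforts': array([ 1.08077940e-03, -4.31243491e+01, -2.44225556e+01,  7.19528552e-02,
        5.58695546e-02, -1.17869176e-04]), 'tool_pos': array([0.16346151, 0.49875078, 0.40406478]), 'tool_rot': array([-1.70692382,  1.56927231, -2.02369423]), 'contact_force': array([-0.42502214,  0.82053839, -0.078839  ]), 'torque': array([ 0.07118016,  0.00923501, -0.00718426]), 'opening': 0.09173411891264562}
{'fx': 525.5287062797586, 'fy': 525.5287062797586, 'cx': 320.2851814321219, 'cy': 244.95161923247042, 'dist_coeffs': array([-0.08885845,  0.        ,  0.        ,  0.        ,  0.        ]), 'world_to_cam': array([[ 0.99409519, -0.10752969,  0.01456466, -0.50449624],
       [-0.06870987, -0.72765437, -0.68249401,  0.0746755 ],
       [ 0.08398641,  0.67746328, -0.73074605,  1.27455076],
       [ 0.        ,  0.        ,  0.        ,  1.        ]])}
{'fx': 453.7491655950711, 'fy': 453.7491655950711, 'cx': 330.5083597346359, 'cy': 245.9186908220388, 'dist_coeffs': array([-0.06840058,  0.        ,  0.        ,  0.        ,  0.        ]), 'world_to_cam': array([[ 0.01084434, -0.99980307, -0.01662003,  0.00228761],
       [-0.9984524 , -0.00992005, -0.05472104,  0.50898757],
       [ 0.05454539,  0.01718773, -0.99836335,  1.09680782],
       [ 0.        ,  0.        ,  0.        ,  1.        ]])}
```

View pics/side0.png

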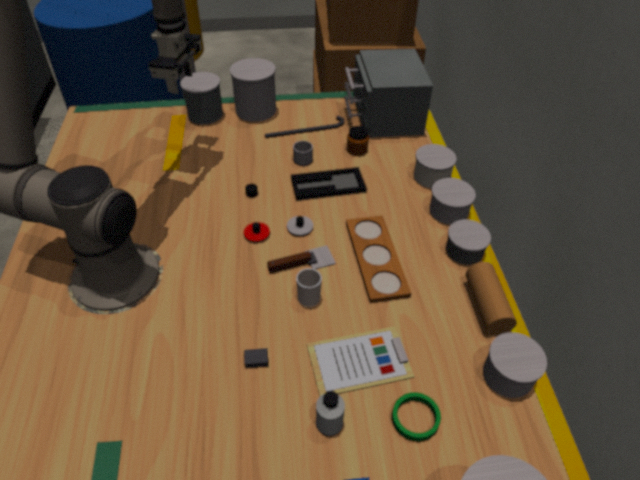

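View pics/top0.png

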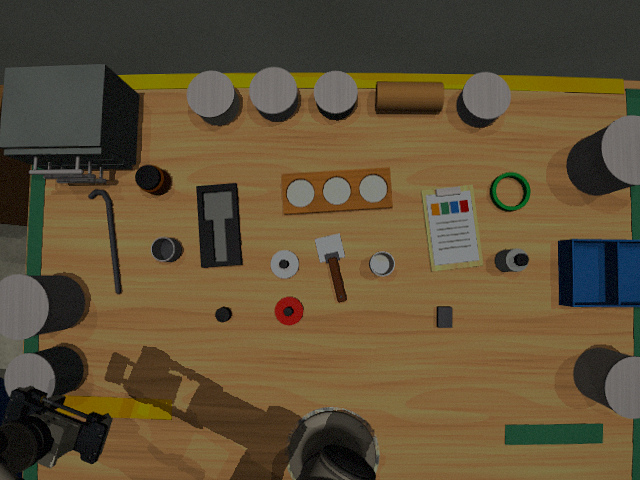

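Top view: the tray is at (220,225), left of the rack (337,190), so the tin goes in the well at (300,193). The tin is at (166,250), the cup at (381,264), the can at (512,261) and the scraper at (333,265). There are two lid candidates: silver (285,264) and red (289,311). The silver one fits the description (steel, black knob), and the red one is the look-alike.

```bash
cat > h.py <<'E'
import numpy as np,cv2
from cell import cams,readout
def par(c):
    K=np.array([[c["fx"],0,c["cx"]],[0,c["fy"],c["cy"]],[0,0,1.]]);return K,np.array(c["dist_coeffs"]),np.array(c["world_to_cam"])
def bp(c,u,v,z):
    K,d,T=par(c);n=cv2.undistortPoints(np.array([[[u,v]]],float),K,d)[0,0]
    R=T[:3,:3];C=-R.T@T[:3,3];r=R.T@np.array([n[0],n[1],1]);return C+r*(z-C[2])/r[2]
def pj(c,P):
    K,d,T=par(c);P=np.atleast_2d(np.array(P,float))
    return cv2.projectPoints(P,cv2.Rodrigues(T[:3,:3])[0],T[:3,3],K,d)[0][:,0]
def circ(x,y,z,r,n=48):
    a=np.linspace(0,2*np.pi,n,endpoint=False);return np.c_[x+r*np.cos(a),y+r*np.sin(a),np.full(n,z)]
def poly(pts,x,y,yaw,z):
    p=np.array(pts,float);c,s=np.cos(yaw),np.sin(yaw);return np.c_[x+c*p[:,0]-s*p[:,1],y+s*p[:,0]+c*p[:,1],np.full(len(p),z)]
def crop(c,u,v,w,h,s,curves=(),name=None):
    im=c["color"][:,:,::-1].copy();u0,v0=int(u-w/2),int(v-h/2)
    u0=max(0,u0);v0=max(0,v0)
    b=cv2.resize(im[v0:v0+h,u0:u0+w],None,fx=s,fy=s,interpolation=cv2.INTER_CUBIC)
    b=cv2.convertScaleAbs(b,alpha=1.4)
    for P,col in curves:
        q=((pj(c,P)-[u0,v0]+.5)*s-.5);cv2.polylines(b,[np.round(q*8).astype(int)],True,col,1,cv2.LINE_AA,3)
    for t in range(0,w,10): cv2.line(b,(t*s,0),(t*s,6 if (u0+t)%50 else 14),(255,255,0),1)
    if name: cv2.imwrite(f"pics/{name}.png",b)
    return b,u0,v0
E
python3 - <<'E'
from h import *
t=cams.read_camera("top");s=cams.read_camera("side")
for n,u,v,z in [("tin",166,249,.052),("cup",381,263,.075),("can_cap",521,260,.11),("lid",285,264,.012),("red",289,311,.012),("tape",510,191,.012),("jar",152,177,.07),("wl",300,193,.01),("wm",337,190,.01),("wr",373,188,.01)]:print(n,bp(t,u,v,z).round(4))
for n,u,v,z in [("tin",303,146,.052),("cup",309,273,.075),("can_cap",330,399,.11),("lid",300,227,.012),("wl",368,230,.01),("wm",376,255,.01),("wr",386,282,.01)]:print("S",n,bp(s,u,v,z).round(4))
a,_,_=crop(t,225,240,180,150,4,name="t1");b,_,_=crop(t,410,235,220,150,3,name="t2")
crop(s,320,215,180,150,4,name="s1")
E
```

```text
tin [0.4955 0.4016 0.052 ]
cup [ 0.4673 -0.1104  0.075 ]
can_cap [ 0.4763 -0.422   0.11  ]
lid [0.4635 0.1188 0.012 ]
red [0.3489 0.1072 0.012 ]
tape [ 0.65   -0.4365  0.012 ]
jar [0.6666 0.435  0.07  ]
wl [0.6397 0.0847 0.01  ]
wm [ 0.6479 -0.0069  0.01  ]
wr [ 0.6537 -0.096   0.01  ]
S tin [0.4995 0.4109 0.052 ]
S cup [ 0.4699 -0.0995  0.075 ]
S can_cap [ 0.4772 -0.4288  0.11  ]
S lid [0.4658 0.1122 0.012 ]
S wl [0.6428 0.0865 0.01  ]
S wm [ 0.648  -0.0027  0.01  ]
S wr [ 0.6564 -0.0911  0.01  ]
```

View pics/t1.png

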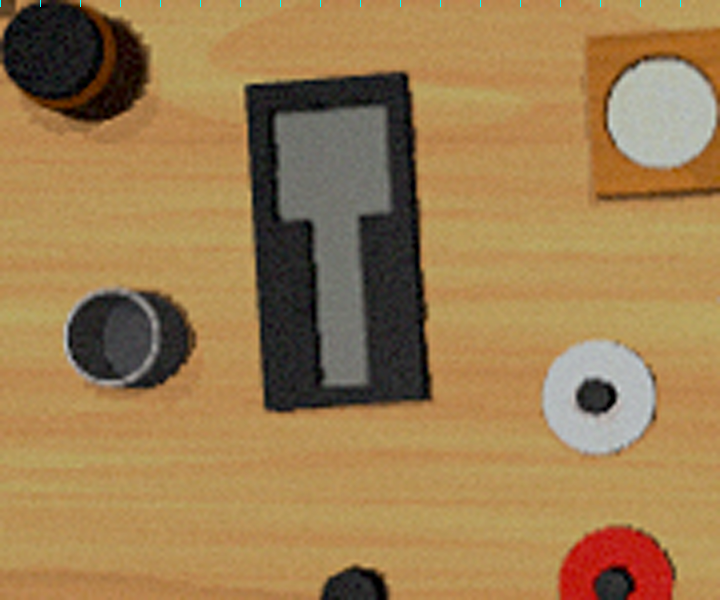

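View pics/t2.png

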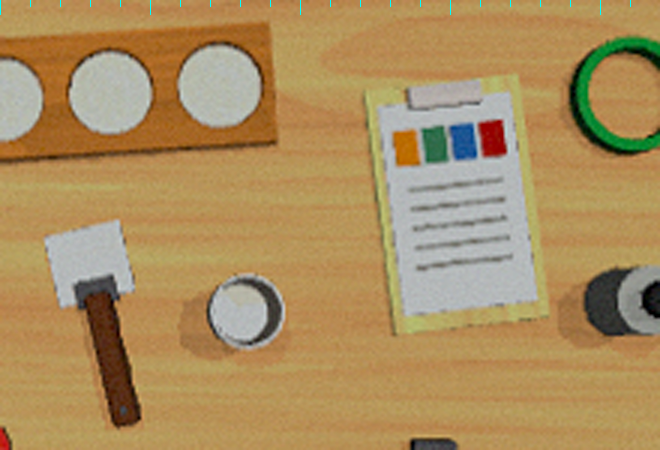

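View pics/s1.png

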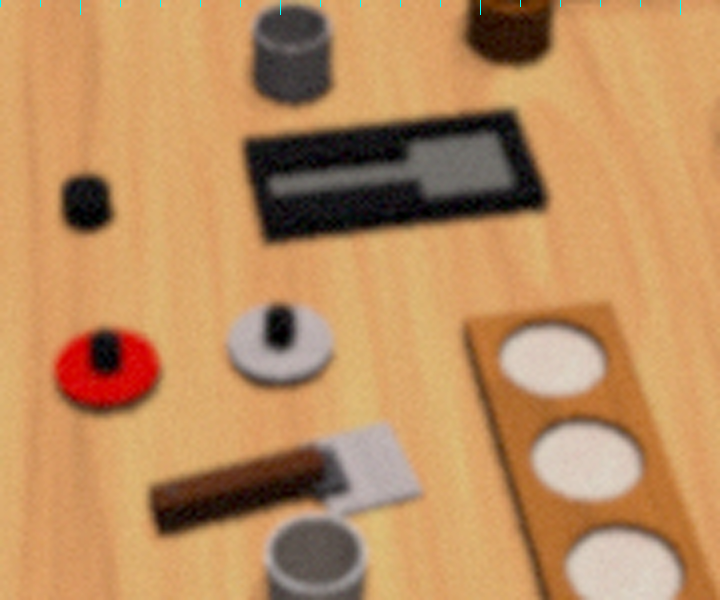

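```bash
cat > est.py <<'E'
from h import *
from scipy.optimize import least_squares
t=cams.read_camera("top");s=cams.read_camera("side")
E
python3 - <<'E'
from est import *
crop(s,330,400,180,140,4,name="s2")
T=lambda u,v,z,s_=4,u0=135,v0=165:bp(t,u0+(u+.5)/s_-.5,v0+(v+.5)/s_-.5,z)
S=lambda u,v,z:bp(s,230+(u+.5)/4-.5,140+(v+.5)/4-.5,z)
p=lambda *a:print(*[x.round(4) if hasattr(x,'round') else x for x in a])
p("tin",T(113,337,.052),S(292,32,.052)); p("lid",T(599,397,.012),S(280,344,.012))
T2=lambda u,v,z:T(u,v,z,3,300,160)
p("cup",T2(247,312,.075),S(316,555,.075))
p("wr",T2(220,86,.01),"wm",T2(110,92,.01)); p("wlS",S(553,360,.01),S(587,460,.01))
p("wl",T(662,112,.018))
trT=[T(*q,.016) for q in [(247,86),(407,73),(431,400),(266,410)]];trS=[S(*q,.016) for q in [(515,112),(547,205),(266,239),(246,142)]]
for a in(trT,trS):
    a=np.array(a);print(a.round(3).tolist());m=a.mean(0);d=(a[0]+a[1]-a[2]-a[3]);print("tray",m.round(4),np.arctan2(d[1],d[0]))
sc=np.array([T2(*q,.004) for q in [(44,238),(120,220),(134,290),(62,306)]]);scS=np.array([S(*q,.004) for q in [(390,424),(424,492)]])
he=(T2(113,425,.028)+T2(139,420,.028))/2;print(sc.round(4).tolist(),"S",scS.round(4).tolist(),"hend",he.round(4),"tip",(sc[0]+sc[1])/2)
E
```

```text
tin [0.4958 0.4093 0.052 ] [0.4977 0.4029 0.052 ]
lid [0.4638 0.1203 0.012 ] [0.4653 0.1174 0.012 ]
cup [ 0.4658 -0.1127  0.075 ] [ 0.4676 -0.1151  0.075 ]
wr [ 0.6529 -0.096   0.01  ] wm [ 0.6471 -0.0053  0.01  ]
wlS [0.6427 0.0879 0.01  ] [ 0.6491 -0.0015  0.01  ]
wl [0.6393 0.0837 0.018 ]
[[0.655, 0.343, 0.016], [0.663, 0.243, 0.016], [0.461, 0.223, 0.016], [0.453, 0.326, 0.016]]
tray [0.558  0.2838 0.016 ] 0.09235206311373595
[[0.657, 0.339, 0.016], [0.663, 0.234, 0.016], [0.464, 0.217, 0.016], [0.457, 0.322, 0.016]]
tray [0.5603 0.2782 0.016 ] 0.08611716735808761
[[0.5262, 0.0479, 0.004], [0.5417, -0.0146, 0.004], [0.4841, -0.0266, 0.004], [0.4703, 0.0324, 0.004]] S [[0.5301, 0.0464, 0.004], [0.5445, -0.013, 0.004]] hend [ 0.3771 -0.0209  0.028 ] tip [0.53396209 0.01669619 0.004     ]
```

View pics/s2.png

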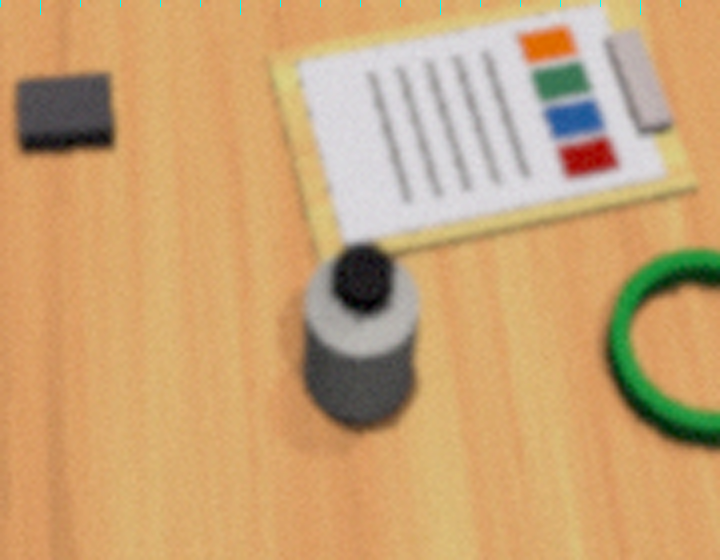

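```bash
cat > ov.py <<'E'
from est import *
import sys
def run(tag, tin=(.497,.406),lid=(.4645,.119),cup=(.467,-.114),can=(.4765,-.425),rack=(.648,-.004,.069),tray=(.559,.281,.089),scr=(.458,-.001,.235)):
    G=(0,255,0);Y=(0,255,255);M=(255,0,255)
    cv=[]
    if tin: cv+=[(circ(*tin,.052,.03),G),(circ(*tin,0,.03),M)]
    if lid: cv+=[(circ(*lid,.012,.035),G),(circ(*lid,.036,.011),M)]
    if cup: cv+=[(circ(*cup,.075,.029),G),(circ(*cup,0,.027),M)]
    if can: cv+=[(circ(*can,.110,.0145),G),(circ(*can,0,.027),M),(circ(*can,.078,.027),G)]
    rc=lambda x0,x1,y0,y1:[(x0,y0),(x1,y0),(x1,y1),(x0,y1)]
    cv.append((poly(rc(-.05,.05,-.134,.134),*rack,.018),Y))
    for k in(-.09,0,.09):
        c=poly([(0,k)],*rack,.0)[0];cv.append((circ(c[0],c[1],.018,.035),Y))
    cv.append((poly(rc(-.102,.102,-.05,.05),*tray,.016),Y))
    cv.append((poly([(-.09,-.016),(.015,-.016),(.015,-.037),(.085,-.037),(.085,.037),(.015,.037),(.015,.016),(-.09,.016)],*tray,.016),M))
    if scr: cv+=[(poly(rc(-.085,.025,-.011,.011),*scr,.028),G),(poly(rc(.02,.08,-.032,.032),*scr,.004),G)]
    crop(t,225,225,180,150,4,cv,tag+"_t1");crop(t,405,225,190,150,4,cv,tag+"_t2");crop(t,490,260,100,80,6,cv,tag+"_t3")
    crop(s,335,205,180,150,4,cv,tag+"_s1");crop(s,345,255,180,150,4,cv,tag+"_s2");crop(s,330,400,100,80,6,cv,tag+"_s3")
E
python3 -c "
import ov;ov.run('a')
import cv2,numpy as np
I=lambda n:cv2.imread('pics/a_'+n+'.png')
cv2.imwrite('pics/a_c.png',np.hstack([I('t3')[:,:400],I('s3')[:,100:500]]))"
```

```text
(no output)
```

View pics/a_t1.png

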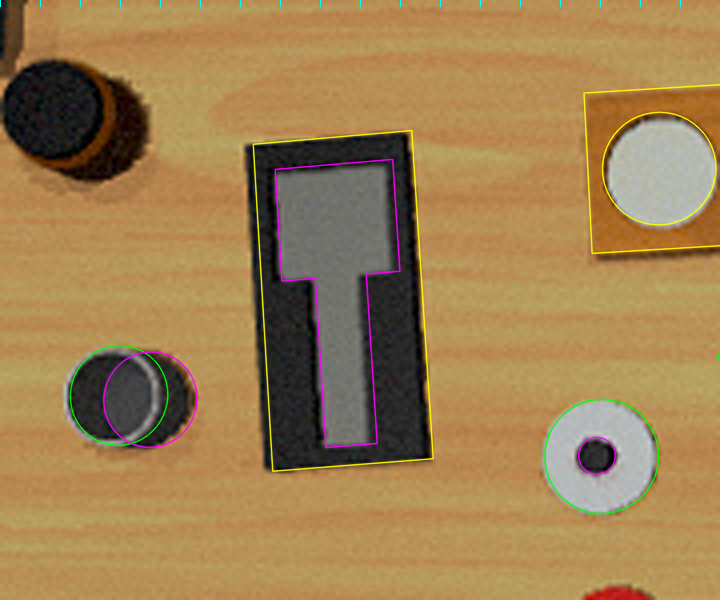

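View pics/a_t2.png

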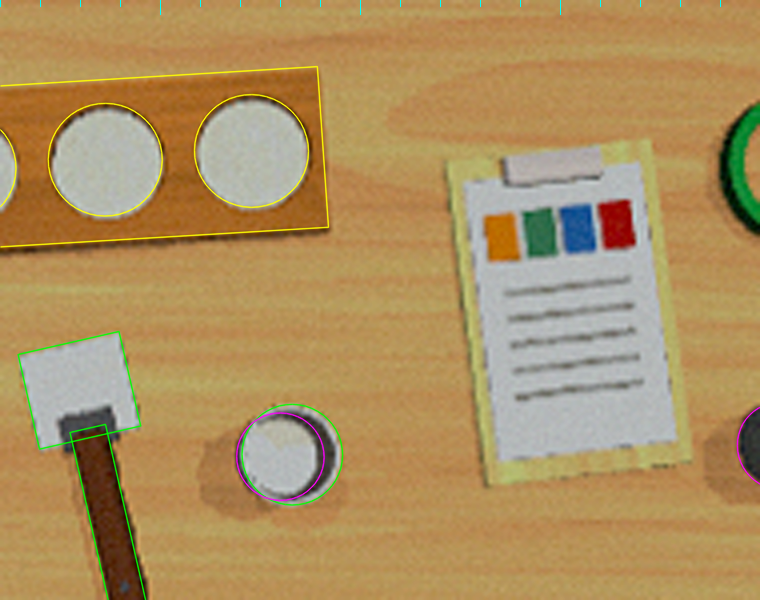

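View pics/a_s1.png

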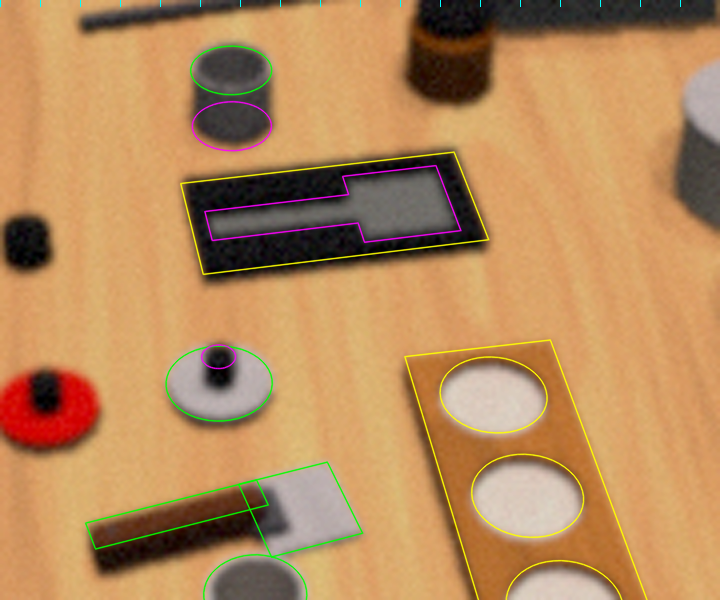

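View pics/a_s2.png

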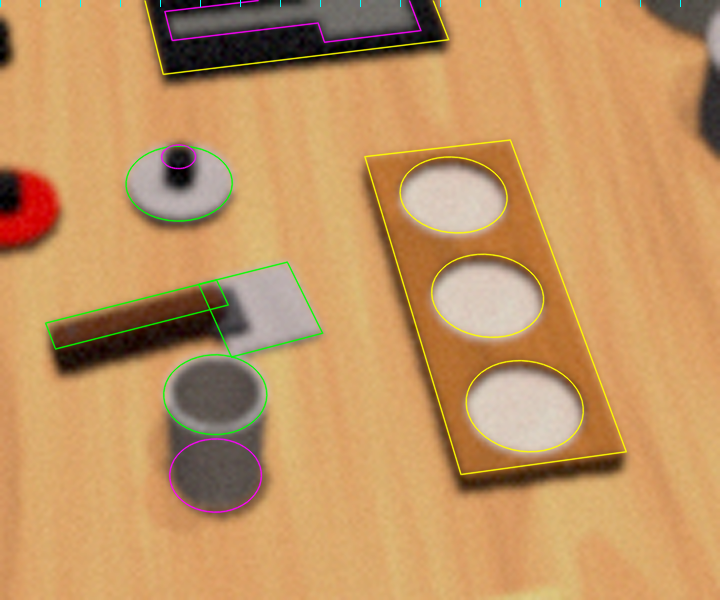

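View pics/a_c.png

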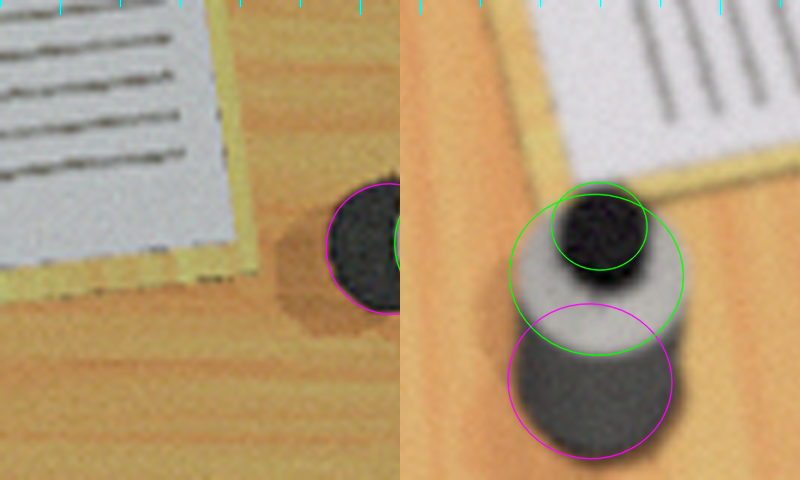

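Overlays agree with both views to about 2 mm. The silver lid at (285,264) shows a steel disc with a black knob, and the red one at (289,311) is left alone. Next, the jaw angle.

```bash
cat > st.py <<'E'
import numpy as np
from cell import readout
from scipy.spatial.transform import Rotation as Ro
def st():
    o=readout.observe();R=Ro.from_euler("xyz",o["tool_rot"]).as_matrix();g=o["tool_pos"]+.159*R[:,0]
    print("t%.2f grasp"%o["time"],g.round(4),"jaw",np.arctan2(R[1,1],R[0,1]).round(3),"x",R[:,0].round(3),"q",o["qpos"].round(2),"F",o["contact_force"].round(1),"op",round(o["opening"],4))
    return g,np.arctan2(R[1,1],R[0,1])
if __name__=="__main__": 
    import sys
    g,j=st()
    if len(sys.argv)>3:
        a=np.array([float(v) for v in sys.argv[1:4]]);print("go mm",((a-g)*1000).round(1),end=" ")
    if len(sys.argv)>4:
        d=float(sys.argv[4])-j;print("turn",(d+np.pi/2)%np.pi-np.pi/2)
E
python3 st.py .497 .408 .15 .069
```

```text
t0.40 grasp [0.1635 0.4988 0.2456] jaw 1.254 x [-0. -0. -1.] q [ 1.11  0.34  1.52 -0.    1.28 -0.15] F [0.1 0.4 0.1] op 0.0919
go mm [333.5 -90.8 -95.6] turn -1.185002133653657
```

```bash
python3 -m inch '33.3 -9 0 -0.12 1;33.3 -9 0 -0.12 1;33.3 -9 0 -0.12 1;33.3 -9 0 -0.12 1;33.3 -9 0 -0.12 1;33.3 -9 0 -0.12 1;33.3 -9 0 -0.12 1;33.3 -9 0 -0.12 1' 20
python3 -m inch '33.3 -9 0 -0.12 1;33.3 -9 0 -0.1 1;0 0 -20 0 1;0 0 -40 0 1;0 0 -40 0 1;0 0 -20 0 1;0 0 0 0 1'; python3 st.py .497 .408 .034 .069
```

```text
time: 1.07
tool_pos: [0.4315, 0.4262, 0.4047]
tool_rot: [2.963, 1.571, 1.681]
contact_force: [-0.9, 0.7, 0.6]
opening: 0.092
time: 1.65
tool_pos: [0.4954, 0.4079, 0.2788]
tool_rot: [-1.07, 1.56, -2.567]
contact_force: [-0.8, -0.9, -1.4]
opening: 0.0922
t1.65 grasp [0.4939 0.4069 0.1198] jaw 0.074 x [-0.009 -0.006 -1.   ] q [ 0.57  0.67  1.34 -0.    1.15  0.5 ] F [-0.8 -0.9 -1.4] op 0.0922
go mm [  3.1   1.1 -85.8] turn -0.004636517079442015
```

```bash
python3 -m inch '2 1 -30 0 1;0 0 -30 0 1;0 0 -20 0 1;0 0 -5 0 1;0 0 0 0 1'; python3 st.py .497 .408 .034 .069; python3 - <<'E'
from est import *
crop(t,170,250,100,80,5,name="b1t");crop(s,305,140,100,80,5,name="b1s")
I=lambda n:cv2.imread('pics/'+n+'.png')
cv2.imwrite('pics/b1.png',np.hstack([I('b1t')[:,:400],I('b1s')[:,:400]]))
E
```

```text
time: 2.07
tool_pos: [0.4986, 0.41, 0.1997]
tool_rot: [-1.026, 1.57, -2.522]
contact_force: [-0.6, -0.1, 0.5]
opening: 0.0919
t2.07 grasp [0.4985 0.41   0.0407] jaw 0.074 x [-0.001 -0.001 -1.   ] q [ 0.57  0.76  1.39 -0.    0.99  0.5 ] F [-0.6 -0.1  0.5] op 0.0919
go mm [-1.5 -2.  -6.7] turn -0.005183004453179985
```

View pics/b1.png

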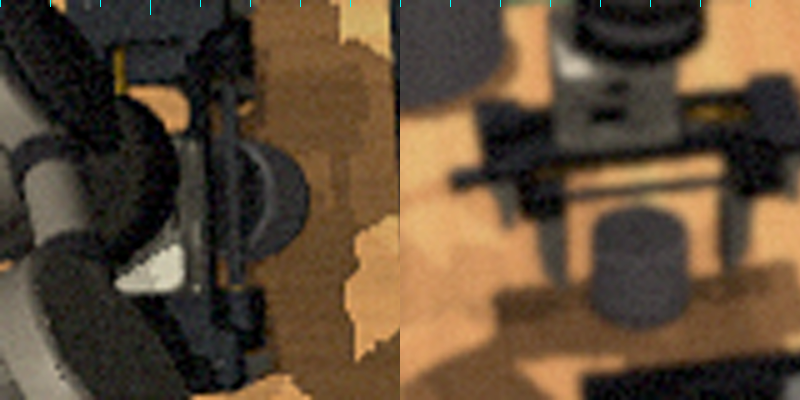

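The tin stands between the fingers (side crop: tin near (640,265), a finger on each side). Closing.

```bash
python3 -m inch '-1 -2 -5 0 1;0 0 0 0 0;0 0 0 0 0;0 0 0 0 0;0 0 0 0 0;0 0 0 0 0;0 0 0 0 0;0 0 0 0 0' 20;python3 st.py .642 .086 .15 .069
```

```text
time: 2.83
tool_pos: [0.4976, 0.4079, 0.1949]
tool_rot: [1.861, 1.57, 0.365]
contact_force: [-0.6, -0.4, 2.0]
opening: 0.0595
t2.83 grasp [0.4976 0.4079 0.0359] jaw 0.074 x [ 0.  0. -1.] q [ 0.57  0.77  1.4  -0.    0.97  0.49] F [-0.6 -0.4  2. ] op 0.0595
go mm [ 144.4 -321.9  114.1] turn -0.00500366659632534
```

```bash
python3 -m inch '0 0 20 0 0;0 0 35 0 0;5 -13 25 0 0;18 -40 0 0 0;18 -40 0 0 0;18 -40 0 0 0;18 -40 0 0 0;18 -40 0 0 0'
python3 -m inch '18 -40 0 0 0;18 -40 0 0 0;13 -29 0 -0.005 0;0 0 0 0 0;0 0 0 0 0'; python3 st.py .6418 .0858 .049 .069
```

```text
time: 3.5
tool_pos: [0.5884, 0.2031, 0.2746]
tool_rot: [-1.21, 1.571, -2.707]
contact_force: [0.3, 0.2, -1.0]
opening: 0.0595
time: 3.92
tool_pos: [0.6357, 0.0979, 0.2742]
tool_rot: [-1.811, 1.57, 2.967]
contact_force: [-0.8, -0.2, -1.0]
opening: 0.0594
t3.92 grasp [0.6356 0.0979 0.1152] jaw 0.065 x [-0.001  0.    -1.   ] q [ 0.03  0.67  1.34  0.    1.13 -0.03] F [-0.8 -0.2 -1. ] op 0.0594
go mm [  6.2 -12.1 -66.2] turn 0.00360205079894671
```

```bash
python3 -m inch '6 -12 -10 0 0;0 0 -25 0 0;0 0 -15 0 0;0 0 -6 0 0;0 0 0 0 0'; python3 st.py .6418 .0858 .047 .069; python3 - <<'E'
from ov import *
run('b2',tin=None)
E
```

```text
time: 4.33
tool_pos: [0.6404, 0.0888, 0.2164]
tool_rot: [-1.631, 1.567, -3.131]
contact_force: [-0.2, 0.1, -1.5]
opening: 0.0597
t4.33 grasp [0.6397 0.0888 0.0574] jaw 0.071 x [-0.004 -0.    -1.   ] q [ 0.02  0.75  1.38  0.    1.02 -0.05] F [-0.2  0.1 -1.5] op 0.0597
go mm [  2.1  -3.  -10.4] turn -0.0016519609224583398
```

View pics/b2_s2.png

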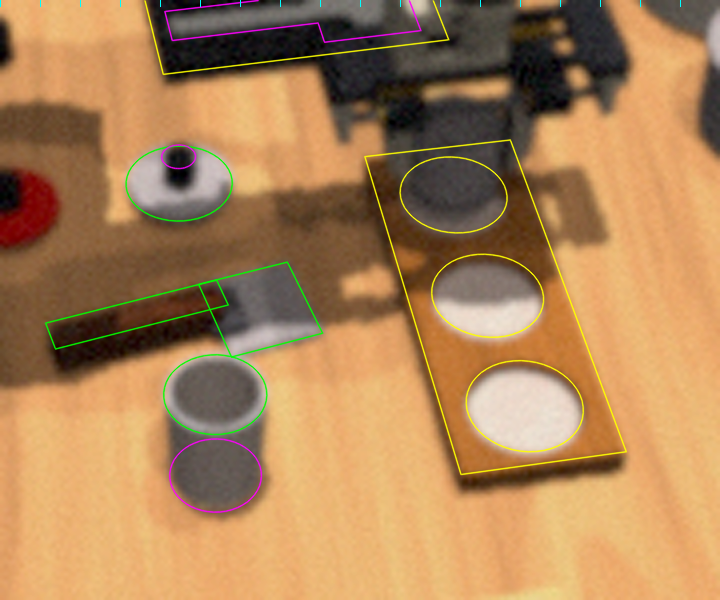

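```bash
python3 -m inch '0 0 0 0 0;0 0 0 0 0'; python3 st.py .6418 .0858 .047 .069
```

```text
time: 4.6
tool_pos: [0.6416, 0.0882, 0.22]
tool_rot: [1.527, 1.568, 0.026]
contact_force: [-1.0, 0.8, -1.4]
opening: 0.0593
t4.60 grasp [0.6419 0.0883 0.061 ] jaw 0.07 x [ 0.002  0.    -1.   ] q [ 0.02  0.74  1.37  0.    1.02 -0.05] F [-1.   0.8 -1.4] op 0.0593
go mm [ -0.1  -2.5 -14. ] turn -0.0005284885721619226
```

```bash
python3 -m inch '0 -2.5 -6 0 0;0 0 -5 0 0;0 0 -2 0 0;0 0 0 0 0;0 0 0 0 0'; python3 st.py .6418 .0858 .047 .069
```

```text
time: 5.02
tool_pos: [0.6412, 0.0853, 0.2055]
tool_rot: [-1.6, 1.57, -3.102]
contact_force: [-0.5, 0.0, -1.3]
opening: 0.0593
t5.02 grasp [0.6411 0.0853 0.0465] jaw 0.069 x [-0. -0. -1.] q [ 0.01  0.76  1.38 -0.    1.   -0.05] F [-0.5  0.  -1.3] op 0.0593
go mm [0.7 0.5 0.5] turn 0.0001205940911128689
```

```bash
python3 -m inch '0 0 -1 0 0;0 0 0 0 0.5;0 0 0 0 0.9;0 0 0 0 1;0 0 0 0 1;0 0 0 0 1;0 0 25 0 1;0 0 35 0 1'; python3 -m inch '-20 4 40 0 1;-30 6 20 0 1;-40 8 0 0 1;-40 8 0 0 1;-30 5 0 0 1;0 0 0 0 1;0 0 0 0 1'; python3 st.py .4645 .119 .07 .069; python3 - <<'E'
from ov import *
run('b3',tin=(.6418,.0858))
E
```

```text
time: 5.68
tool_pos: [0.6402, 0.0853, 0.2617]
tool_rot: [-1.621, 1.563, -3.123]
contact_force: [-0.1, 0.1, 0.5]
opening: 0.0907
time: 6.27
tool_pos: [0.4816, 0.1165, 0.3225]
tool_rot: [1.538, 1.57, 0.037]
contact_force: [1.5, -0.0, 0.3]
opening: 0.0918
t6.27 grasp [0.4818 0.1165 0.1635] jaw 0.07 x [ 0.001  0.    -1.   ] q [ 0.08  0.37  1.72 -0.    1.04  0.01] F [ 1.5 -0.   0.3] op 0.0918
go mm [-17.3   2.5 -93.5] turn -0.0010397315848165167
```

View pics/b3_s2.png

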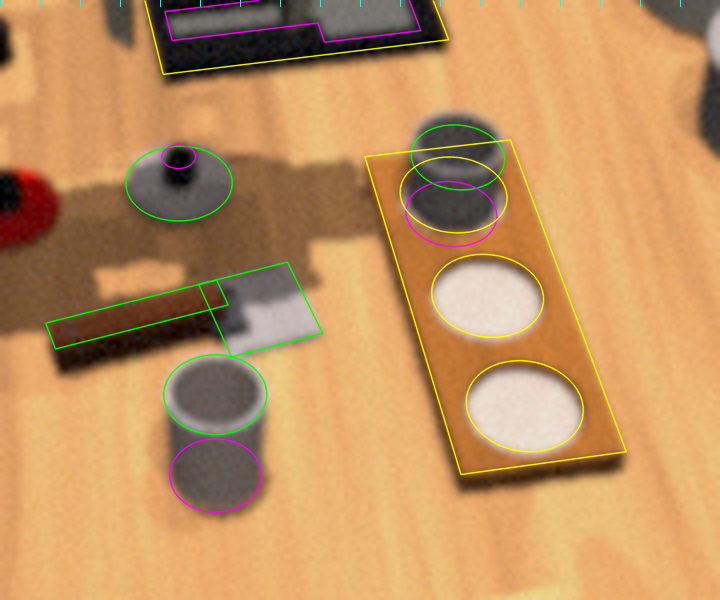

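The tin is seated in the left well (rim drawn 10 mm too low because the overlay assumes z=0). Next, the lid.

```bash
python3 -m inch '-17 2 -20 0 0.6;0 0 -40 0 0.6;0 0 -30 0 0.6;0 0 -20 0 0.6;0 0 -10 0 0.6;0 0 0 0 0.6;0 0 0 0 0.6'; python3 st.py .4645 .119 .035 .069; python3 - <<'E'
from est import *
crop(s,300,220,120,90,6,name="b4s")
E
```

```text
time: 6.95
tool_pos: [0.4667, 0.1179, 0.2019]
tool_rot: [1.501, 1.571, -0.001]
contact_force: [0.2, 0.5, 0.6]
opening: 0.0557
t6.95 grasp [0.4667 0.1179 0.0429] jaw 0.069 x [ 0. -0. -1.] q [ 0.09  0.54  1.88 -0.    0.72  0.02] F [0.2 0.5 0.6] op 0.0557
go mm [-2.2  1.1 -7.9] turn 0.00046454238731508113
```

View pics/b4s.png

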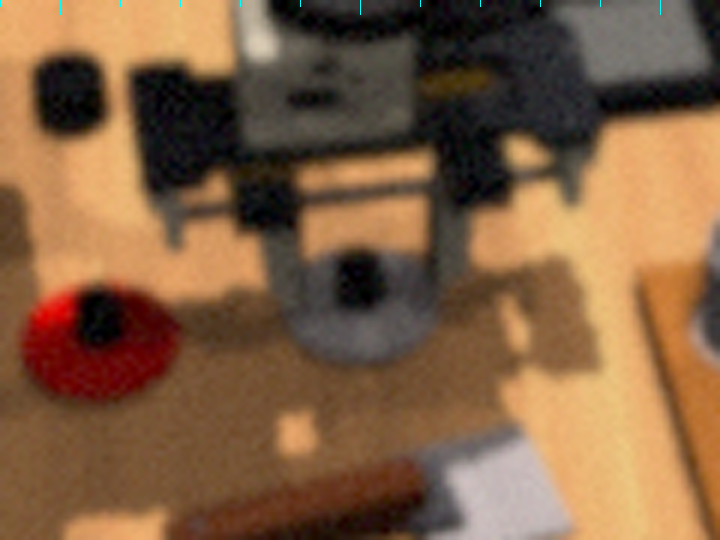

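The silver lid's knob (crop 358,278) sits between the open fingers, with the red lid well clear at (100,320). Lowering and closing.

```bash
python3 -m inch '-2 1 -7 0 0.6;0 0 -1.5 0 0.6;0 0 0 0 0.1;0 0 0 0 0;0 0 0 0 0;0 0 0 0 0;0 0 0 0 0;0 0 0 0 0' 15; python3 st.py; python3 -m inch '0 0 5 0 0;0 0 20 0 0;0 0 40 0 0;0 0 30 0 0;0 0 0 0 0'; python3 st.py .6418 .0858 .12 .069;python3 - <<'E'
from est import *
crop(s,310,200,120,90,6,name="b5s")
E
```

```text
time: 7.72
tool_pos: [0.4637, 0.1191, 0.1935]
tool_rot: [1.564, 1.57, 0.062]
contact_force: [-0.4, 0.6, 0.8]
opening: 0.0216
t7.72 grasp [0.4638 0.1191 0.0345] jaw 0.069 x [ 0.  0. -1.] q [ 0.09  0.55  1.89 -0.    0.7   0.02] F [-0.4  0.6  0.8] op 0.0216
time: 8.13
tool_pos: [0.4651, 0.1194, 0.2939]
tool_rot: [1.596, 1.56, 0.094]
contact_force: [1.4, 0.5, 0.6]
opening: 0.0212
t8.13 grasp [0.4668 0.1195 0.135 ] jaw 0.069 x [ 0.01   0.001 -1.   ] q [0.09 0.39 1.8  0.   0.94 0.02] F [1.4 0.5 0.6] op 0.0212
go mm [175.  -33.7 -15. ] turn -0.00020767892676465394
```

View pics/b5s.png

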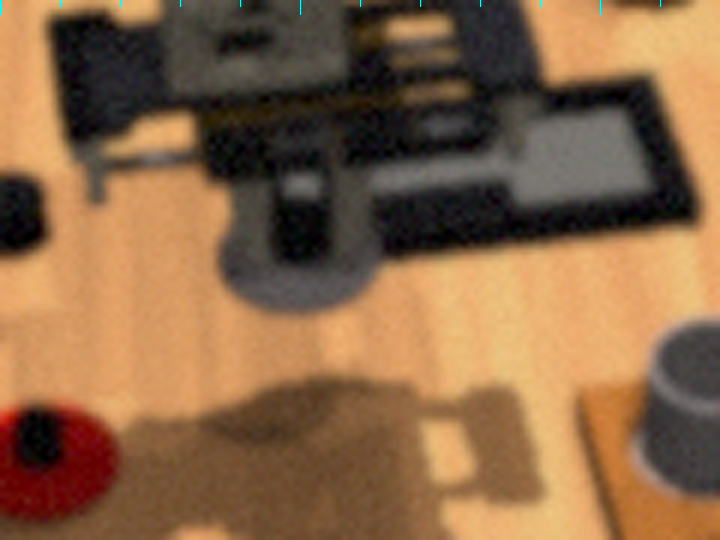

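```bash
python3 -m inch '30 -6 0 0 0;40 -8 0 0 0;40 -8 0 0 0;40 -8 0 0 0;25 -4 0 0 0;0 0 0 0 0;0 0 0 0 0'; python3 st.py .641 .086 .1 .069; python3 - <<'E'
from est import *
print(bp(s,369.2,214.3,.062))
crop(s,370,205,100,80,7,[(circ(.6412,.0858,.062,.03),(0,255,0)),(circ(.6412,.0858,.012,.03),(255,0,255))],name="b6s")
E
```

```text
time: 8.82
tool_pos: [0.6388, 0.0846, 0.2854]
tool_rot: [-1.641, 1.566, 3.139]
contact_force: [-0.9, -0.4, -1.0]
opening: 0.0211
t8.82 grasp [0.6381 0.0846 0.1264] jaw 0.068 x [-0.004  0.    -1.   ] q [ 0.01  0.66  1.32  0.    1.16 -0.06] F [-0.9 -0.4 -1. ] op 0.0211
go mm [  2.9   1.4 -26.4] turn 0.0008648743650798707
[0.64261159 0.09174778 0.062     ]
```

View pics/b6s.png

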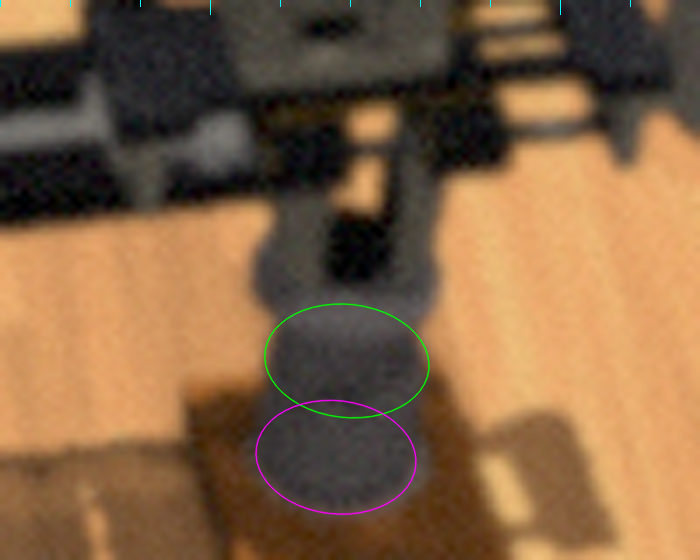

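```bash
python3 -m inch '0 0 -10 0 0;0 0 0 0 0;0 0 0 0 0'; python3 st.py .642 .088 .09 .069
```

```text
time: 9.17
tool_pos: [0.6378, 0.0854, 0.2775]
tool_rot: [-1.638, 1.569, -3.139]
contact_force: [-0.5, 0.5, -0.8]
opening: 0.0216
t9.17 grasp [0.6374 0.0854 0.1185] jaw 0.069 x [-0.002 -0.    -1.   ] q [ 0.01  0.67  1.34  0.    1.14 -0.06] F [-0.5  0.5 -0.8] op 0.0216
go mm [  4.6   2.6 -28.5] turn -0.00047535159666467486
```

```bash
python3 -m inch '4.5 2.5 -10 0 0;0 0 -8 0 0;0 0 -5 0 0;0 0 -3 0 0;0 0 0 0 0;0 0 0 0 0'; python3 st.py .642 .088 .089 .069;python3 - <<'E'
from est import *
crop(s,370,205,100,80,7,name="b7s")
E
```

```text
time: 9.67
tool_pos: [0.6431, 0.0876, 0.2521]
tool_rot: [-1.632, 1.57, -3.134]
contact_force: [0.2, -0.7, -0.8]
opening: 0.0214
t9.67 grasp [0.6431 0.0876 0.0931] jaw 0.069 x [-0. -0. -1.] q [ 0.02  0.71  1.34  0.    1.09 -0.05] F [ 0.2 -0.7 -0.8] op 0.0214
go mm [-1.1  0.4 -4.1] turn 4.6602661272210355e-05
```

View pics/b7s.png

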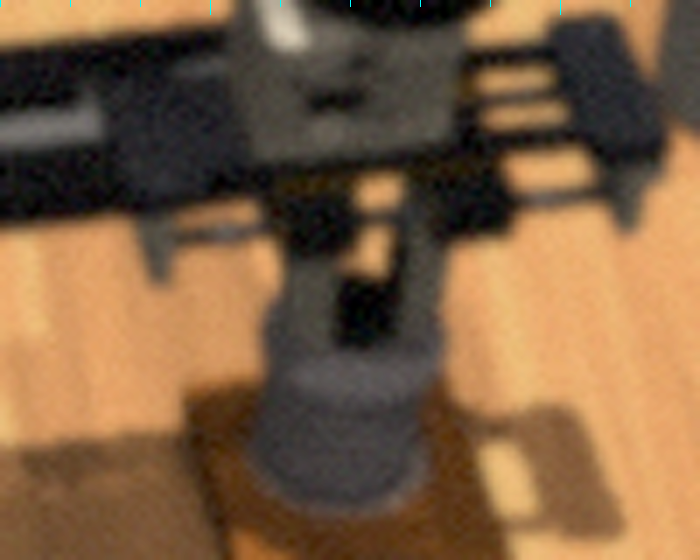

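```bash
python3 -m inch '0 0 -3 0 0;0 0 -1.5 0 0;0 0 0 0 0;0 0 0 0 0'; python3 st.py
```

```text
time: 10.1
tool_pos: [0.6431, 0.0876, 0.2478]
tool_rot: [-1.621, 1.571, -3.123]
contact_force: [-0.6, 0.1, -1.2]
opening: 0.0217
t10.10 grasp [0.6431 0.0876 0.0888] jaw 0.069 x [-0. -0. -1.] q [ 0.02  0.71  1.34 -0.    1.09 -0.05] F [-0.6  0.1 -1.2] op 0.0217
```

Now release, retreat upward, and head for the cup.

```bash
python3 -m inch '0 0 0 0 0.3;0 0 0 0 0.5;0 0 0 0 0.6;0 0 0 0 0.6;0 0 20 0 0.6;0 0 30 0 0.6;-15 -20 30 0 1;-25 -40 0 0 1'; python3 -m inch '-37 -40 0 0 1;-37 -40 0 0 1;-37 -40 0 0 1;-25 -22 0 0 1;0 0 0 0 1;0 0 0 0 1;0 0 0 0 1'; python3 st.py .467 -.114 .1 .069;python3 - <<'E'
from est import *
b,_,_=crop(s,350,225,140,120,5,[(circ(.642,.088,.066,.035),(0,255,0))],name="b8s")
E
```

```text
time: 10.77
tool_pos: [0.6078, 0.0343, 0.3339]
tool_rot: [1.517, 1.558, 0.02]
contact_force: [0.7, -0.7, 0.4]
opening: 0.0642
time: 11.35
tool_pos: [0.4966, -0.0815, 0.3283]
tool_rot: [1.428, 1.569, -0.075]
contact_force: [0.4, -0.0, 0.1]
opening: 0.0916
t11.35 grasp [ 0.4969 -0.0815  0.1693] jaw 0.068 x [ 0.002 -0.    -1.   ] q [-0.32  0.38  1.7   0.    1.06 -0.38] F [ 0.4 -0.   0.1] op 0.0916
go mm [-29.9 -32.5 -69.3] turn 0.000680125749778826
```

View pics/b8s.png

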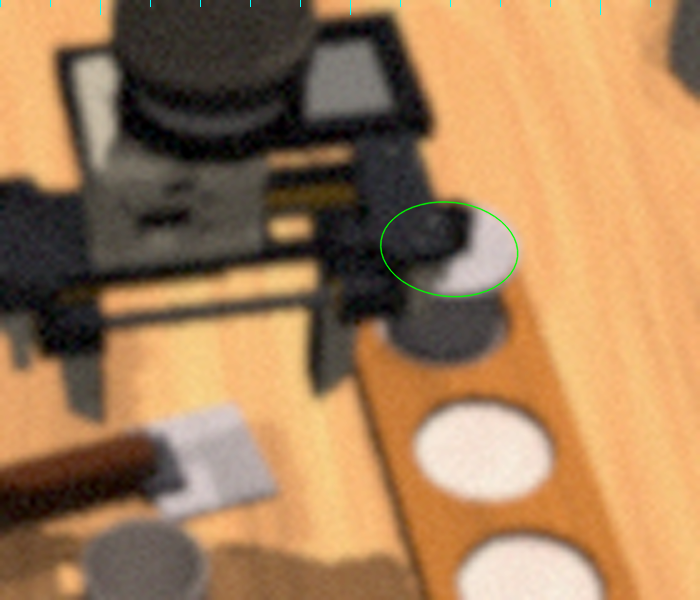

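```bash
python3 -m inch '-30 -32 0 0 1;0 0 -35 0 1;0 0 -35 0 1;0 0 0 0 1;0 0 0 0 1'; python3 st.py .467 -.114 .05 .069;python3 - <<'E'
from est import *
crop(s,310,270,120,100,6,name="b9s")
E
```

```text
time: 11.87
tool_pos: [0.468, -0.1112, 0.2569]
tool_rot: [-2.064, 1.567, 2.719]
contact_force: [0.3, -0.1, 0.4]
opening: 0.0915
t11.87 grasp [ 0.4674 -0.1109  0.0979] jaw 0.07 x [-0.004  0.002 -1.   ] q [-0.39  0.45  1.84  0.    0.86 -0.46] F [ 0.3 -0.1  0.4] op 0.0915
go mm [ -0.4  -3.1 -47.9] turn -0.0012508216821038864
```

View pics/b9s.png

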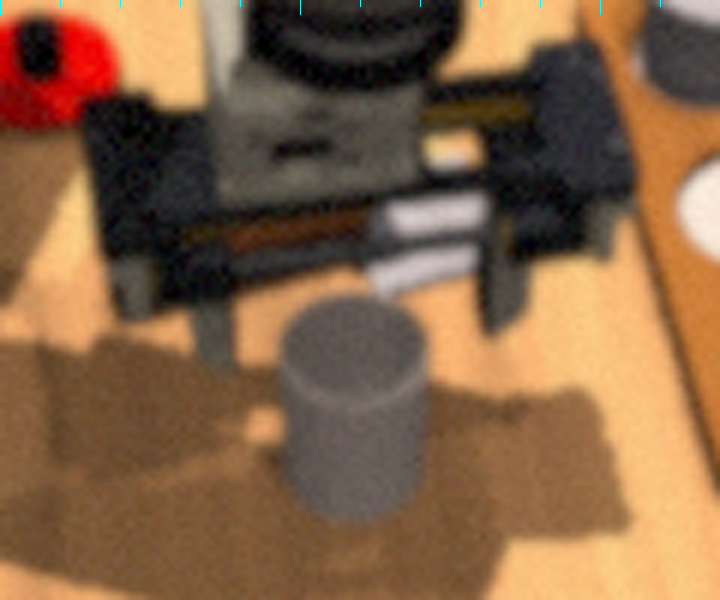

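The cup (crop 353,350) lies between the finger tracks (215 and 505). Lowering and gripping gently.

```bash
python3 -m inch '0 -3 -25 0 1;0 0 -20 0 1;0 0 -3 0 1;0 0 0 0 1;0 0 0 0 0;0 0 0 0 0;0 0 0 0 0;0 0 0 0 0' 12; python3 -m inch '0 0 0 0 0;0 0 0 0 0;0 0 0 0 0'; python3 st.py .6542 -.0938 .12 .069
```

```text
time: 12.63
tool_pos: [0.468, -0.1149, 0.2108]
tool_rot: [1.117, 1.569, -0.385]
contact_force: [0.4, 0.1, 0.4]
opening: 0.0697
time: 12.88
tool_pos: [0.4677, -0.1149, 0.2102]
tool_rot: [1.045, 1.57, -0.457]
contact_force: [-1.8, 0.7, 4.8]
opening: 0.0576
t12.88 grasp [ 0.4678 -0.115   0.0512] jaw 0.069 x [ 0. -0. -1.] q [-0.4   0.52  1.88 -0.    0.74 -0.47] F [-1.8  0.7  4.8] op 0.0576
go mm [186.4  21.2  68.8] turn 3.6979919413093754e-05
```

```bash
python3 -m inch '0 0 0 0 0;0 0 10 0 0;0 0 30 0 0;0 0 35 0 0;30 3 0 0 0;40 5 0 0 0;40 5 0 0 0;40 5 0 0 0'; python3 -m inch '36 3 0 0 0;0 0 0 0 0;0 0 0 0 0;0 0 0 0 0'; python3 st.py .6542 -.0938 .065 .069;python3 - <<'E'
from est import *
crop(s,380,270,120,100,6,name="c1s")
E
```

```text
time: 13.55
tool_pos: [0.6191, -0.0965, 0.286]
tool_rot: [1.21, 1.57, -0.292]
contact_force: [0.5, -0.2, -0.2]
opening: 0.0576
time: 13.88
tool_pos: [0.653, -0.0938, 0.2843]
tool_rot: [-1.838, 1.569, 2.944]
contact_force: [-0.4, -0.0, -0.8]
opening: 0.0577
t13.88 grasp [ 0.6526 -0.0937  0.1253] jaw 0.069 x [-0.002  0.    -1.   ] q [-0.26  0.69  1.27 -0.    1.18 -0.33] F [-0.4 -0.  -0.8] op 0.0577
go mm [  1.6  -0.1 -60.3] turn -0.00021727122452586123
```

View pics/c1s.png

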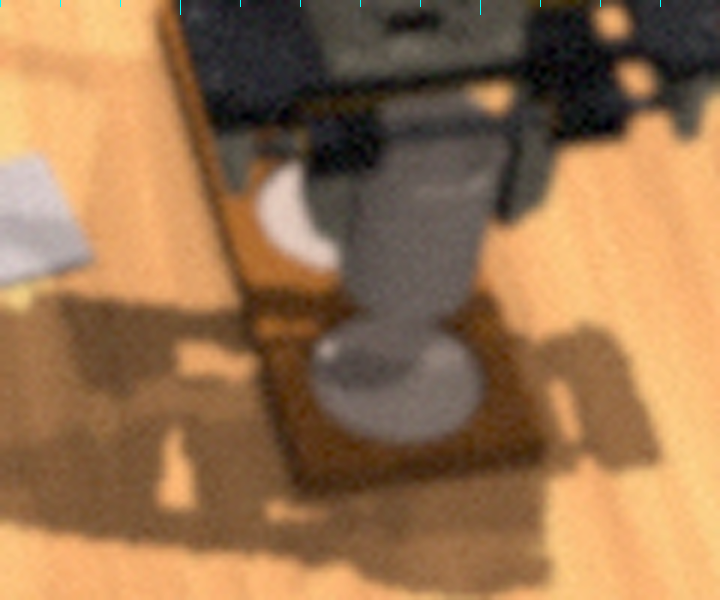

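```bash
python3 -m inch '1 0 -20 0 0;0 0 -20 0 0;0 0 -15 0 0;0 0 0 0 0;0 0 0 0 0'; python3 st.py .6542 -.0938 .061 .069;python3 - <<'E'
from est import *
crop(s,380,270,120,100,6,[(circ(.6542,-.0938,.018,.035),(0,255,255)),(circ(.6542,-.0938,.02,.027),(255,0,255))],name="c2s")
E
```

```text
time: 14.4
tool_pos: [0.6539, -0.0941, 0.23]
tool_rot: [-1.898, 1.569, 2.882]
contact_force: [0.4, 0.5, -0.6]
opening: 0.0582
t14.40 grasp [ 0.6537 -0.0941  0.071 ] jaw 0.068 x [-0.001  0.    -1.   ] q [-0.26  0.75  1.32  0.    1.07 -0.33] F [ 0.4  0.5 -0.6] op 0.0582
go mm [  0.5   0.3 -10. ] turn 0.0006519740925003958
```

View pics/c2s.png

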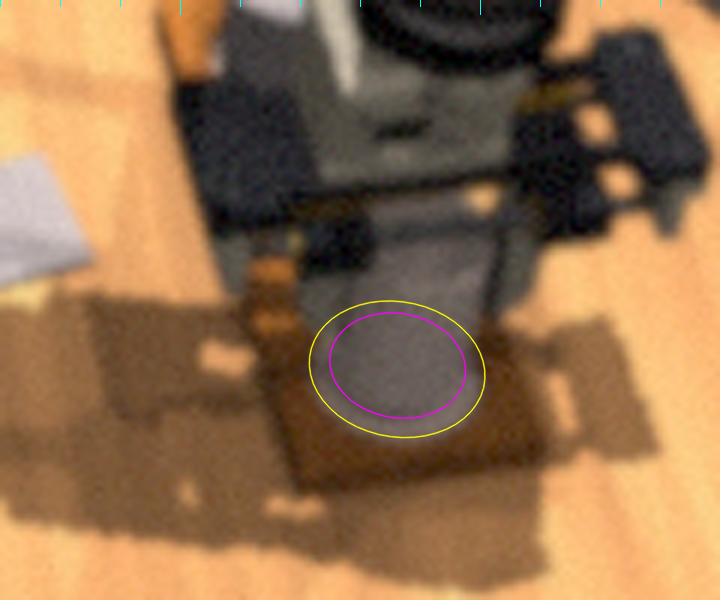

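Cup foot is centred over the well. Lower and release.

```bash
python3 -m inch '0 0 -5 0 0;0 0 -3 0 0;0 0 -1.5 0 0;0 0 0 0 0;0 0 0 0 0'; python3 st.py
```

```text
time: 14.92
tool_pos: [0.6547, -0.0939, 0.2204]
tool_rot: [1.319, 1.571, -0.183]
contact_force: [-0.2, 1.4, -1.9]
opening: 0.0577
t14.92 grasp [ 0.6548 -0.0939  0.0614] jaw 0.069 x [ 0. -0. -1.] q [-0.26  0.76  1.32  0.    1.05 -0.33] F [-0.2  1.4 -1.9] op 0.0577
```

```bash
python3 -m inch '0 0 0 0 0.5;0 0 0 0 0.8;0 0 0 0 1;0 0 0 0 1;0 0 0 0 1;0 0 25 0 1;0 0 40 0 1;0 0 40 0 1'; python3 -m inch '-10 -20 10 0 1;-20 -38 0 0 1;-20 -38 0 0 1;-20 -38 0 0 1;-20 -38 0 0 1;-20 -38 0 0 1;-20 -38 0 0 1;-20 -38 0 0 1'; python3 -m inch '-20 -32 0 0 1;-8 -14 0 0 1;0 0 0 0 1;0 0 0 0 1;0 0 0 0 1';python3 st.py .478 -.427 .13 .069;python3 - <<'E'
from est import *
crop(s,330,400,120,100,6,name="d1s")
b,_,_=crop(t,370,205,140,120,5,[(circ(.6542,-.0938,.085,.029),(0,255,0)),(circ(.642,.088,.066,.035),(0,255,0))],name="d1t")
E
```

```text
time: 15.58
tool_pos: [0.6543, -0.0938, 0.3252]
tool_rot: [-1.907, 1.567, 2.875]
contact_force: [1.5, -0.4, 0.7]
opening: 0.0914
time: 16.25
tool_pos: [0.5076, -0.3735, 0.3356]
tool_rot: [0.923, 1.57, -0.578]
contact_force: [0.5, -0.7, 0.2]
opening: 0.0916
time: 16.67
tool_pos: [0.4815, -0.4169, 0.3353]
tool_rot: [2.665, 1.57, 1.164]
contact_force: [-0.8, 0.4, 0.6]
opening: 0.0915
t16.67 grasp [ 0.4815 -0.4168  0.1763] jaw 0.07 x [ 0.     0.001 -1.   ] q [-0.83  0.6   1.29  0.    1.25 -0.9 ] F [-0.8  0.4  0.6] op 0.0915
go mm [ -3.5 -10.2 -46.3] turn -0.0007230420585677688
```

View pics/d1s.png

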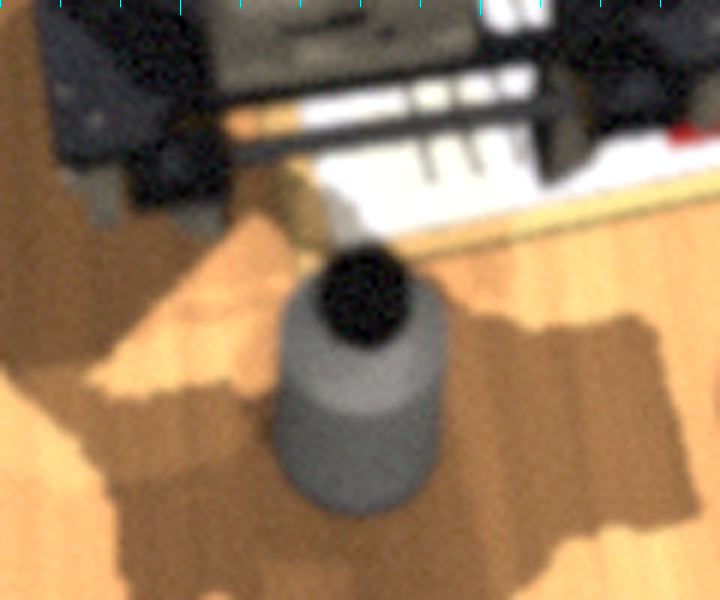

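View pics/d1t.png

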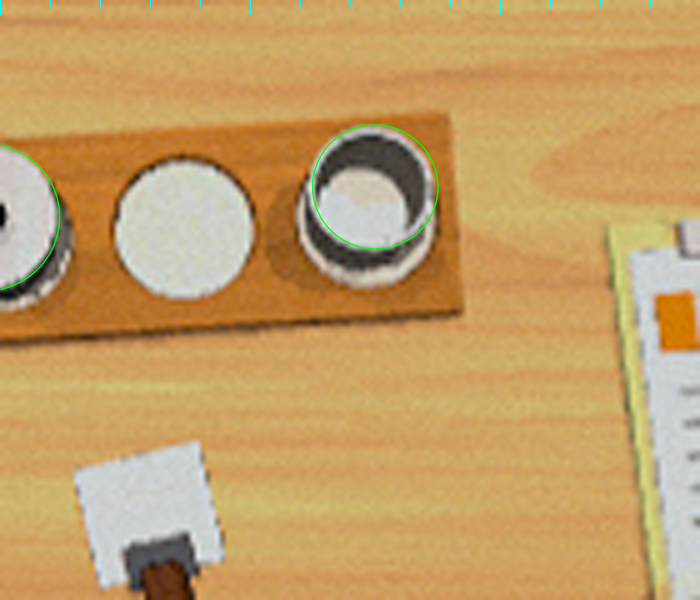

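```bash
python3 -m inch '-3 -10 -20 0 1;0 0 -35 0 1;0 0 -25 0 1;0 0 -10 0 1;0 0 -10 0 1;0 0 0 0 1;0 0 0 0 1';python3 st.py .478 -.427 .068 .069;python3 - <<'E'
from est import *
crop(s,330,400,120,100,6,name="d2s")
crop(t,510,260,120,100,6,name="d2t")
E
```

```text
time: 17.35
tool_pos: [0.4785, -0.4278, 0.2362]
tool_rot: [0.723, 1.57, -0.778]
contact_force: [0.0, -0.4, 1.5]
opening: 0.0917
t17.35 grasp [ 0.4787 -0.4279  0.0772] jaw 0.07 x [ 0.001 -0.001 -1.   ] q [-0.85  0.71  1.38  0.    1.05 -0.92] F [ 0.  -0.4  1.5] op 0.0917
go mm [-0.7  0.9 -9.2] turn -0.0008850327111500356
```

View pics/d2s.png

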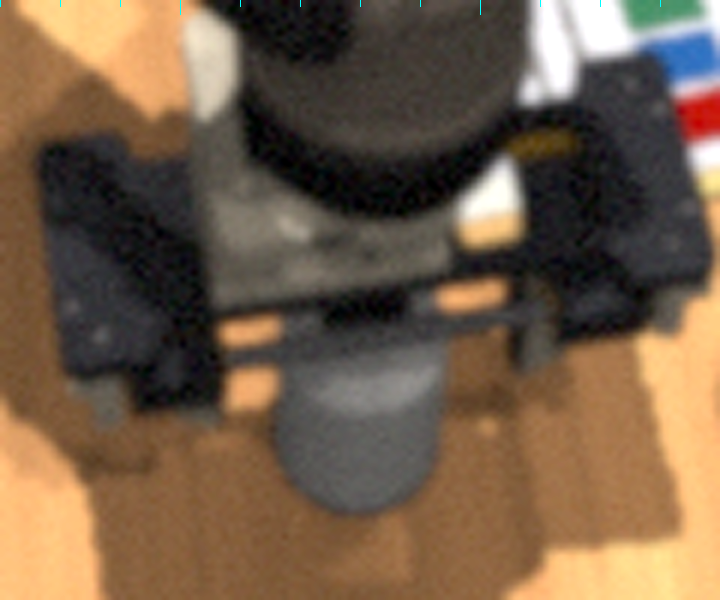

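View pics/d2t.png

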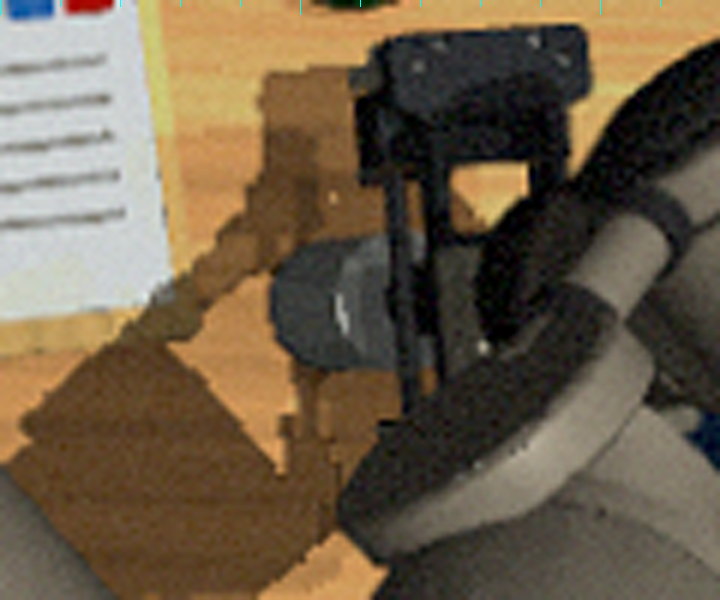

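```bash
python3 -m inch '-1 1 -6 0 1;0 0 -2 0 1;0 0 0 0 1;0 0 0 0 0;0 0 0 0 0;0 0 0 0 0;0 0 0 0 0;0 0 0 0 0' 25; python3 -m inch '0 0 0 0 0;0 0 0 0 0;0 0 0 0 0'; python3 st.py .648 -.004 .12 .069
```

```text
time: 18.12
tool_pos: [0.4769, -0.427, 0.2274]
tool_rot: [1.079, 1.571, -0.423]
contact_force: [-0.6, -1.0, 0.6]
opening: 0.0633
time: 18.37
tool_pos: [0.477, -0.427, 0.2275]
tool_rot: [0.976, 1.57, -0.525]
contact_force: [0.8, -0.2, 0.2]
opening: 0.0535
t18.37 grasp [ 0.4771 -0.4271  0.0685] jaw 0.069 x [ 0.001 -0.    -1.   ] q [-0.85  0.72  1.39  0.    1.03 -0.92] F [ 0.8 -0.2  0.2] op 0.0535
go mm [170.9 423.1  51.5] turn -1.7983987282477187e-05
```

```bash
python3 -m inch '0 0 10 0 0;0 0 30 0 0;0 0 38 0 0;0 0 38 0 0;10 25 0 0 0;15 38 0 0 0;15 38 0 0 0;15 38 0 0 0'; python3 -m inch '15 38 0 0 0;15 38 0 0 0;15 38 0 0 0;15 38 0 0 0;15 38 0 0 0;15 38 0 0 0;15 30 0 0 0;0 0 0 0 0';python3 -m inch '0 0 0 0 0;0 0 0 0 0';python3 st.py .648 -.004 .12 .069
```

```text
time: 19.03
tool_pos: [0.5317, -0.2866, 0.3439]
tool_rot: [-2.154, 1.57, 2.626]
contact_force: [1.1, -0.5, -2.4]
opening: 0.0534
time: 19.7
tool_pos: [0.6381, -0.0239, 0.3436]
tool_rot: [2.701, 1.568, 1.205]
contact_force: [-0.1, -0.2, -2.5]
opening: 0.0536
time: 19.87
tool_pos: [0.6366, -0.0301, 0.3433]
tool_rot: [-1.162, 1.57, -2.663]
contact_force: [-0.1, 0.1, -2.5]
opening: 0.0535
t19.87 grasp [ 0.6364 -0.0302  0.1843] jaw 0.07 x [-0.001 -0.001 -1.   ] q [-0.17  0.6   1.28 -0.    1.27 -0.24] F [-0.1  0.1 -2.5] op 0.0535
go mm [ 11.6  26.2 -64.3] turn -0.0006353325926584663
```

```bash
python3 -m inch '6 13 0 0 0;6 13 0 0 0;0 0 -25 0 0;0 0 -35 0 0;0 0 -20 0 0;0 0 0 0 0;0 0 0 0 0';python3 st.py .648 -.004 .0785 .069; python3 - <<'E'
from est import *
crop(s,375,240,120,100,6,[(circ(.648,-.004,.018,.035),(0,255,255)),(circ(.648,-.004,.034,.027),(255,0,255))],name="d3s")
E
```

```text
time: 20.45
tool_pos: [0.6489, -0.004, 0.2627]
tool_rot: [-1.834, 1.569, 2.947]
contact_force: [0.5, 0.3, -2.1]
opening: 0.0536
t20.45 grasp [ 0.6486 -0.0039  0.1037] jaw 0.068 x [-0.002  0.    -1.   ] q [-0.12  0.7   1.33  0.    1.12 -0.19] F [ 0.5  0.3 -2.1] op 0.0536
go mm [ -0.6  -0.1 -25.2] turn 0.0005759639002795858
```

View pics/d3s.png

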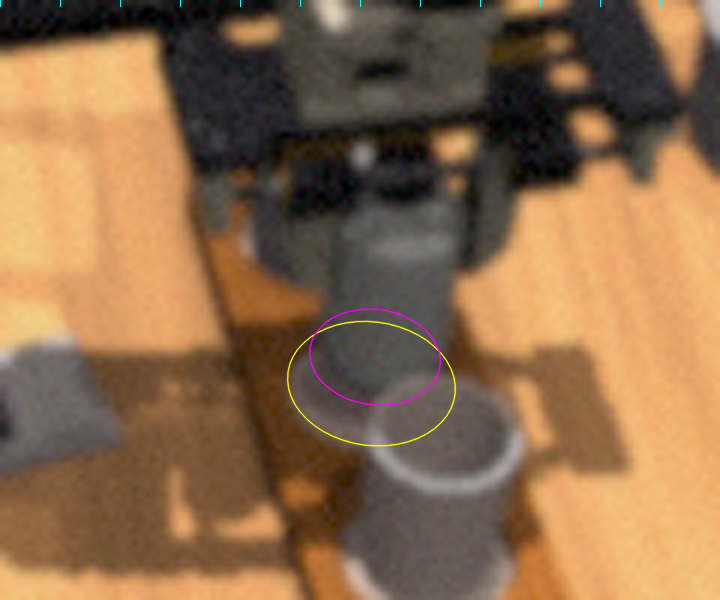

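```bash
python3 -m inch '-1 0 -12 0 0;0 0 -7 0 0;0 0 -4 0 0;0 0 -2 0 0;0 0 0 0 0;0 0 0 0 0';python3 st.py
```

```text
time: 21.05
tool_pos: [0.648, -0.004, 0.2389]
tool_rot: [1.381, 1.57, -0.12]
contact_force: [-0.7, 0.3, -2.3]
opening: 0.0534
t21.05 grasp [ 0.6482 -0.004   0.0799] jaw 0.069 x [ 0.001 -0.    -1.   ] q [-0.12  0.72  1.36  0.    1.06 -0.19] F [-0.7  0.3 -2.3] op 0.0534
```

```bash
python3 -m inch '0 0 -1 0 0;0 0 0 0 0;0 0 0 0 0.5;0 0 0 0 0.8;0 0 0 0 1;0 0 0 0 1;0 0 0 0 1;0 0 25 0 1'; python3 -m inch '0 0 35 0 1;0 0 40 0 1;-25 0 15 -0.117 1;-40 0 0 -0.117 1;-40 0 0 -0.117 1;-40 0 0 -0.117 1;-30 4 0 -0.117 1;-12 0 0 -0.117 1';python3 -m inch '0 0 -10 -0.117 1;0 0 -20 -0.117 1;0 0 -20 -0.117 1;0 0 -20 -0.117 1;0 0 -10 -0.117 1;0 0 0 -0.118 1;0 0 0 0 1;0 0 0 0 1'; python3 st.py .461 .000 .06 -1.336;python3 - <<'E'
from ov import *
run("e1",tin=None,cup=None,can=None,lid=None)
crop(s,330,235,150,120,5,name="e1s")
E
```

```text
time: 21.72
tool_pos: [0.6465, -0.0039, 0.258]
tool_rot: [-1.761, 1.562, 3.02]
contact_force: [-0.5, 0.2, -0.5]
opening: 0.0822
time: 22.38
tool_pos: [0.4571, 0.0007, 0.3526]
tool_rot: [-1.109, 1.569, 2.965]
contact_force: [1.0, 0.4, 0.6]
opening: 0.0922
time: 23.05
tool_pos: [0.461, 0.0, 0.2726]
tool_rot: [2.622, 1.57, -0.281]
contact_force: [1.5, -0.6, -0.5]
opening: 0.0918
t23.05 grasp [ 0.4611 -0.      0.1136] jaw -1.332 x [ 0.001 -0.    -1.   ] q [-0.17  0.39  1.87 -0.    0.88  1.17] F [ 1.5 -0.6 -0.5] op 0.0918
go mm [ -0.1   0.  -53.6] turn -0.0035091391309503006
```

View pics/e1s.png

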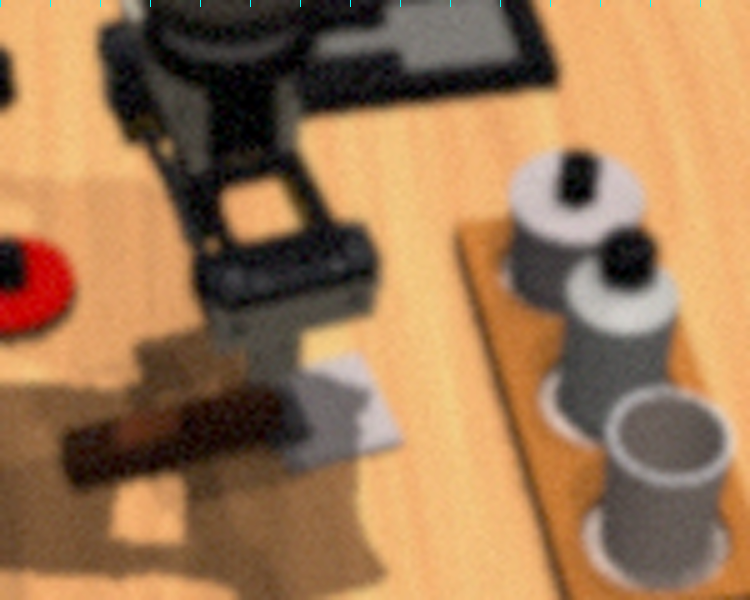

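View pics/e1_t2.png

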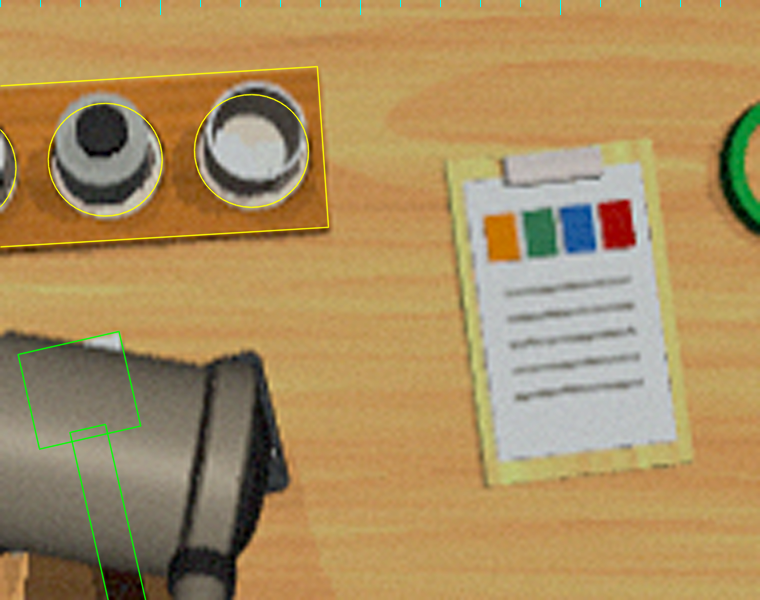

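All three containers stand in their wells, with the lid on the tin. Now the scraper.

```bash
python3 -m inch '-2 0 -30 0 0.7;0 0 -30 0 0.7;0 0 -12 0 0.7;0 0 -7 0 0.7;0 0 0 0 0.7;0 0 0 0 0.7'; python3 st.py .460 .000 .033 -1.336;python3 - <<'E'
from est import *
crop(s,310,250,120,100,6,name="e2s")
E
```

```text
time: 23.65
tool_pos: [0.4593, -0.0, 0.1939]
tool_rot: [2.63, 1.57, -0.275]
contact_force: [-0.5, 0.6, 1.0]
opening: 0.0643
t23.65 grasp [ 4.594e-01 -1.000e-04  3.490e-02] jaw -1.335 x [ 0.001 -0.    -1.   ] q [-0.17  0.53  1.95 -0.    0.67  1.17] F [-0.5  0.6  1. ] op 0.0643
go mm [ 0.6  0.1 -1.9] turn -0.0009898411458026946
```

View pics/e2s.png

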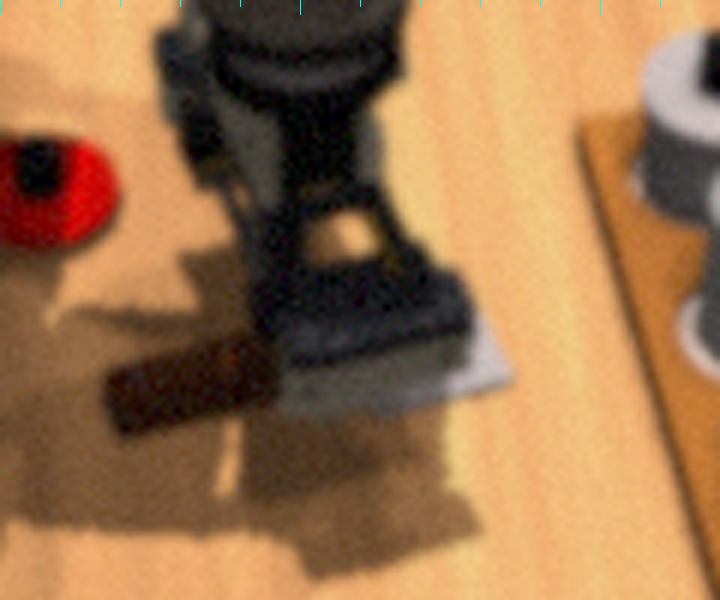

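```bash
python3 -m inch '0 0 -1.5 0 0.7;0 0 0 0 0.4;0 0 0 0 0.2;0 0 0 0 0;0 0 0 0 0;0 0 0 0 0;0 0 0 0 0;0 0 0 0 0' 35; python3 st.py;python3 -m inch '0 0 5 0 0;0 0 15 0 0;0 0 30 0 0;0 0 20 0 0;0 0 0 0 0;0 0 0 0 0'; python3 st.py;python3 - <<'E'
from est import *
crop(s,310,240,140,110,5,name="e3s")
crop(t,330,260,140,110,5,name="e3t")
E
```

```text
time: 24.42
tool_pos: [0.4589, 0.0, 0.1919]
tool_rot: [1.503, 1.571, -1.404]
contact_force: [0.4, -1.2, 0.0]
opening: 0.0226
t24.42 grasp [0.4589 0.     0.0329] jaw -1.336 x [ 0. -0. -1.] q [-0.17  0.53  1.95 -0.    0.66  1.17] F [ 0.4 -1.2  0. ] op 0.0226
time: 24.92
tool_pos: [0.4589, 0.0, 0.2627]
tool_rot: [2.7, 1.568, -0.207]
contact_force: [0.4, -0.3, -2.7]
opening: 0.0217
t24.92 grasp [ 0.4593 -0.      0.1037] jaw -1.336 x [ 0.002 -0.    -1.   ] q [-0.17  0.4   1.89 -0.    0.85  1.17] F [ 0.4 -0.3 -2.7] op 0.0217
```

View pics/e3s.png

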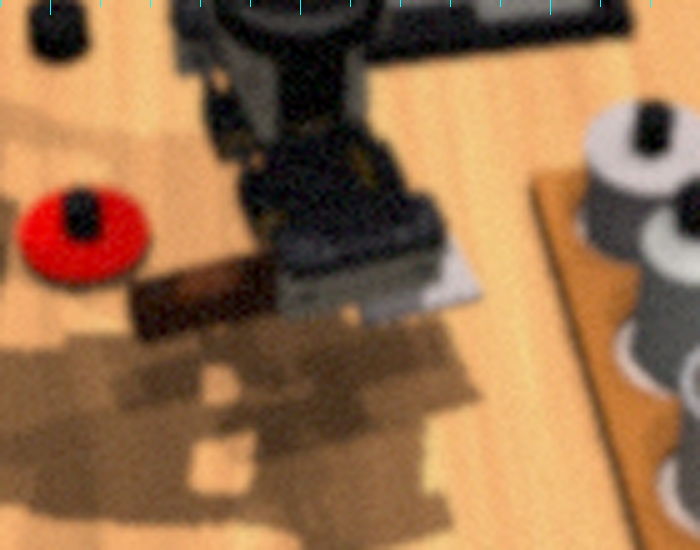

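View pics/e3t.png

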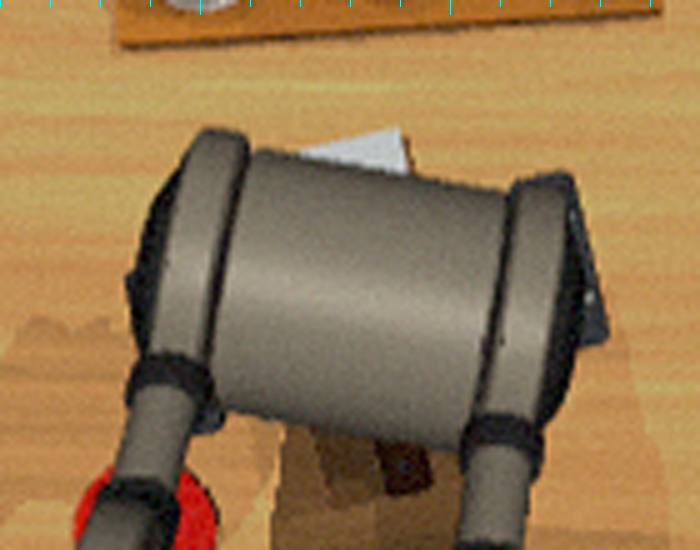

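```bash
cat > hs.py <<'E'
from est import *
from st import st
def ov(tag,off=.0011,dz=.033,extra=()):
    g,j=st();yaw=j+np.pi/2
    x=g[0]-off*np.cos(yaw);y=g[1]-off*np.sin(yaw);z=g[2]-dz
    rc=lambda x0,x1,y0,y1:[(x0,y0),(x1,y0),(x1,y1),(x0,y1)]
    cv=[(poly(rc(-.085,.025,-.011,.011),x,y,yaw,z+.028),(0,255,0)),(poly(rc(-.085,.025,-.011,.011),x,y,yaw,z),(0,255,0)),(poly(rc(.02,.08,-.032,.032),x,y,yaw,z+.004),(0,255,0))]
    tray=(.559,.281,.089)
    cv.append((poly([(-.09,-.016),(.015,-.016),(.015,-.037),(.085,-.037),(.085,.037),(.015,.037),(.015,.016),(-.09,.016)],*tray,.016),(255,0,255)))
    p=np.array([[x,y,z]])
    u=pj(s,p)[0];crop(s,u[0]+5,u[1]-5,120,95,6,cv,tag+"s");u=pj(t,p)[0];crop(t,u[0],u[1]-5,120,100,6,cv,tag+"t")
    return x,y,yaw
E
python3 -c "
import hs;print(hs.ov('e4'))"
```

```text
t25.12 grasp [4.580e-01 2.000e-04 1.017e-01] jaw -1.336 x [-0.003  0.    -1.   ] q [-0.17  0.41  1.89 -0.    0.85  1.17] F [ 0.   0.5 -1.4] op 0.0216
(np.float64(0.45691175540465323), np.float64(-0.00010352701942078016), np.float64(0.23475170609754237))
```

View pics/e4s.png

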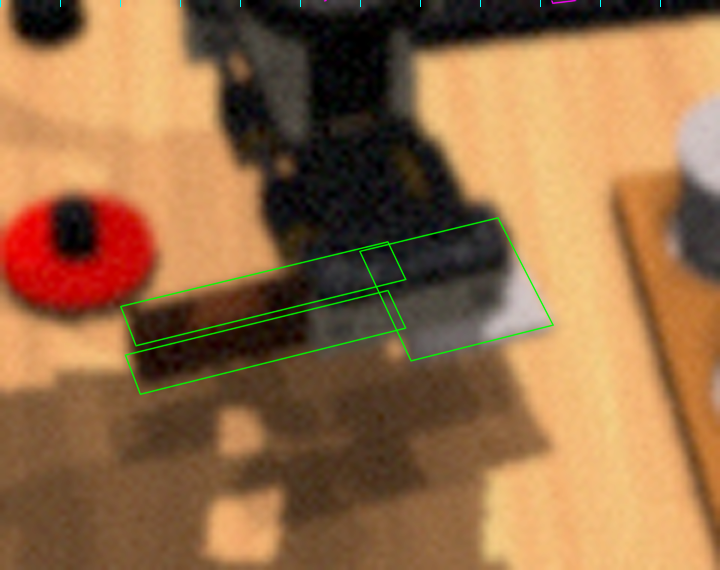

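View pics/e4t.png

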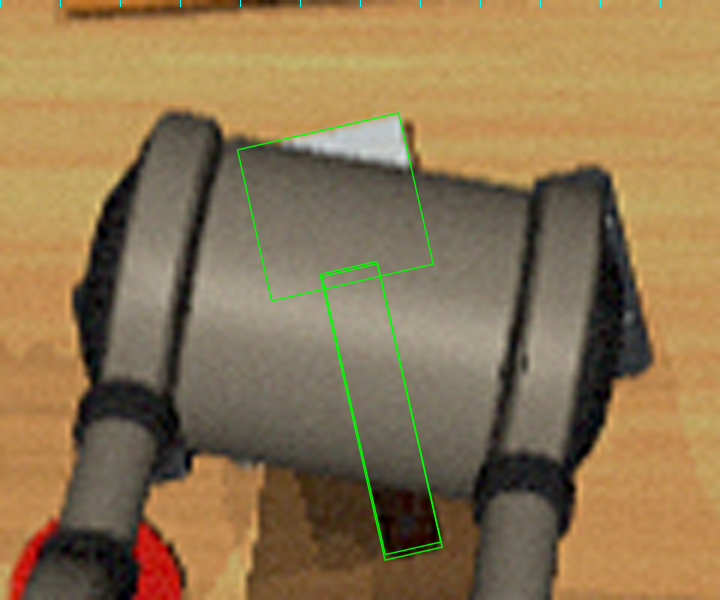

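```bash
python3 -m inch '5 15 5 0 0;10 35 5 -0.02 0;14 38 0 -0.02 0;14 38 0 -0.02 0;14 38 0 -0.02 0;14 38 0 -0.02 0;14 38 0 -0.02 0;14 35 0 -0.02 0'; python3 -m inch '3 6 0 -0.006 0;0 0 0 0 0;0 0 0 0 0;0 0 0 0 0'; python3 st.py .560 .281 .07 -1.482
```

```text
time: 25.78
tool_pos: [0.5578, 0.2774, 0.2703]
tool_rot: [0.229, 1.568, -2.818]
contact_force: [0.1, -0.2, -2.2]
opening: 0.0219
time: 26.12
tool_pos: [0.5604, 0.2797, 0.2709]
tool_rot: [0.408, 1.568, -2.646]
contact_force: [0.7, -0.2, -2.4]
opening: 0.022
t26.12 grasp [0.56   0.2795 0.1119] jaw -1.483 x [-0.002 -0.001 -1.   ] q [ 0.34  0.65  1.4  -0.    1.1   1.82] F [ 0.7 -0.2 -2.4] op 0.022
go mm [ -0.    1.5 -41.9] turn 0.0006553478507040911
```

```bash
python3 -m inch '0 1.5 -20 0 0;0 0 -20 0 0;0 0 -7 0 0;0 0 0 0 0;0 0 0 0 0'; python3 -c "
import hs;print(hs.ov('f1'))"
```

```text
time: 26.53
tool_pos: [0.561, 0.2816, 0.2252]
tool_rot: [0.558, 1.57, -2.496]
contact_force: [0.4, 0.7, -1.8]
opening: 0.0216
t26.63 grasp [0.5616 0.2823 0.0672] jaw -1.483 x [ 0.002  0.001 -1.   ] q [ 0.34  0.7   1.43 -0.    1.    1.83] F [ 0.6  0.4 -1.2] op 0.0216
(np.float64(0.5605447564018808), np.float64(0.2821619788397348), np.float64(0.08817285643722195))
```

View pics/f1s.png

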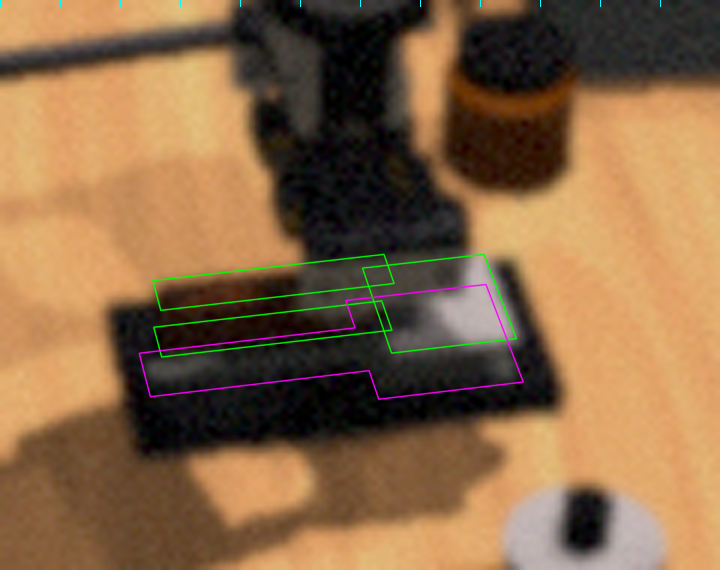

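View pics/f1t.png

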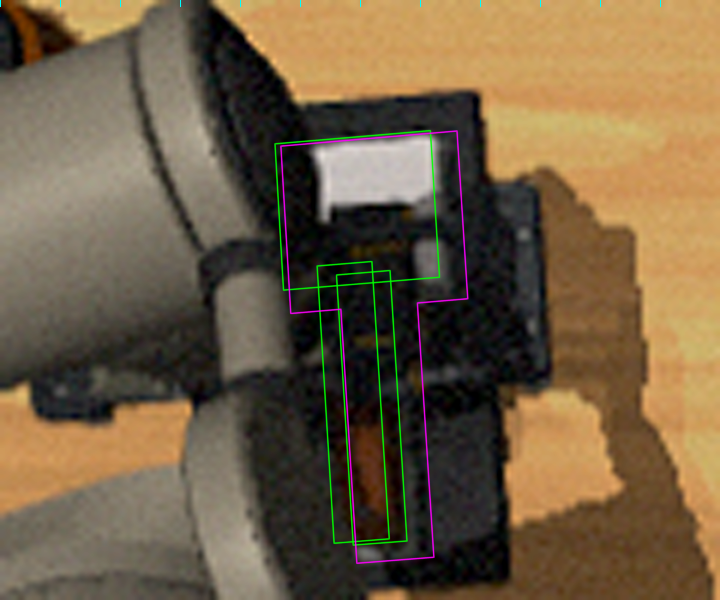

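Before lowering I want a tighter tray position, so I'll fit its silhouette in the first, unobstructed pictures.

```bash
cat > fit.py <<'E'
from h import *
from scipy.optimize import minimize
t=cams.read_camera("top");s=cams.read_camera("side")
T0=cv2.imread("pics/top0.png");S0=cv2.imread("pics/side0.png")
U=8
def sil(c,p,roi,dx=(0,0)):
    x,y,a=p;rc=[(-.102,-.05),(.102,-.05),(.102,.05),(-.102,.05)]
    P=np.vstack([poly(rc,x,y,a,.016),poly(rc,x,y,a,0)])
    q=cv2.convexHull(((pj(c,P)-roi[:2]+.5)*U).astype(np.float32))
    m=np.zeros((roi[3]*U,roi[2]*U),np.uint8);cv2.fillConvexPoly(m,np.round(q*16).astype(int),1,shift=4)
    return cv2.resize(m.astype(np.float32),(roi[2],roi[3]),interpolation=cv2.INTER_AREA)
def obs(I,roi):
    u,v,w,h=roi;b=I[v:v+h,u:u+w].astype(np.float32);sat=b[:,:,2]-b[:,:,0] # wood: red>>blue
    return sat
ro={"t":(185,172,70,105),"s":(284,160,90,48)}
for k,c,I in(("t",t,T0),("s",s,S0)):
    o=obs(I,ro[k]); bg=np.median(o[:4]);o=np.clip(1-o/bg,0,1)
    f=lambda p:((sil(c,p,ro[k])-o)**2).sum()
    r=minimize(f,[.559,.281,.089],method="Nelder-Mead",options=dict(initial_simplex=[[.559,.281,.089],[.567,.281,.089],[.559,.29,.089],[.559,.281,.12]],xatol=1e-5,fatol=1e-3))
    print(k,r.x.round(4),r.fun, f([.559,.281,.089]))
    x=r.x
E
python3 fit.py
```

```text
t [0.5586 0.2863 0.0896] 23.609834671020508 299.1066
s [0.56   0.2877 0.0853] 131.1610107421875 213.0741
```

```bash
sed -i 's/tray=(.559,.281,.089)/tray=(.559,.287,.088)/' hs.py; python3 st.py .562 .287 .05 -1.482; python3 -m inch '1.5 5 -5 0 0;0 0 -5 0 0;0 0 0 0 0;0 0 0 0 0'; python3 -c "
import hs;print(hs.ov('f2'))"
```

```text
t26.73 grasp [0.5616 0.2825 0.0672] jaw -1.482 x [ 0.002  0.001 -1.   ] q [ 0.34  0.7   1.43 -0.    1.    1.83] F [-0.5  0.1 -0.5] op 0.0217
go mm [  0.4   4.5 -17.2] turn 0.0002048005032047051
time: 27.07
tool_pos: [0.5621, 0.2877, 0.2142]
tool_rot: [0.341, 1.569, -2.711]
contact_force: [0.8, 0.1, -1.6]
opening: 0.0215
t27.17 grasp [0.5623 0.2876 0.0557] jaw -1.482 x [-0. -0. -1.] q [ 0.35  0.72  1.43 -0.    0.99  1.83] F [-1.1 -0.1 -0.2] op 0.0215
(np.float64(0.5611883191220586), np.float64(0.28745662832003205), np.float64(0.0889367007181101))
```

View pics/f2s.png

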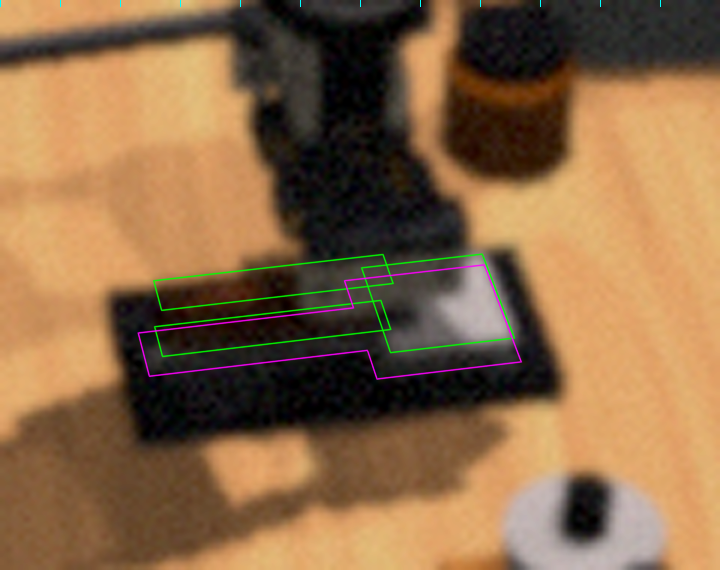

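View pics/f2t.png

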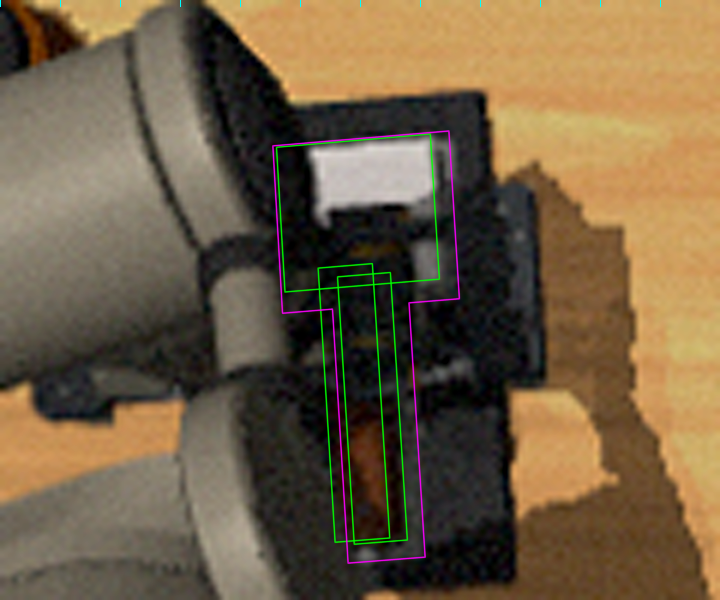

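```bash
python3 -m inch '0 1 -6 0 0;0 0 -3 0 0;0 0 0 0 0;0 0 0 0 0'; python3 st.py;python3 -m inch '0 0 -4 0 0;0 0 -2 0 0;0 0 0 0 0;0 0 0 0 0'; python3 -c "
import hs;print(hs.ov('f3'))"
```

```text
time: 27.5
tool_pos: [0.5622, 0.2885, 0.2054]
tool_rot: [0.358, 1.57, -2.695]
contact_force: [-0.4, -0.6, -1.8]
opening: 0.022
t27.50 grasp [0.5621 0.2884 0.0464] jaw -1.482 x [-0.001 -0.    -1.   ] q [ 0.35  0.74  1.43 -0.    0.97  1.83] F [-0.4 -0.6 -1.8] op 0.022
time: 27.83
tool_pos: [0.5623, 0.2885, 0.1997]
tool_rot: [0.416, 1.57, -2.637]
contact_force: [-0.2, 0.6, -1.7]
opening: 0.0218
t27.93 grasp [0.5624 0.2885 0.0409] jaw -1.482 x [ 0. -0. -1.] q [ 0.35  0.74  1.44 -0.    0.96  1.83] F [-0.2  0.3 -1.6] op 0.0214
(np.float64(0.5613417781137605), np.float64(0.2884430996590865), np.float64(0.08881507392929766))
```

View pics/f3s.png

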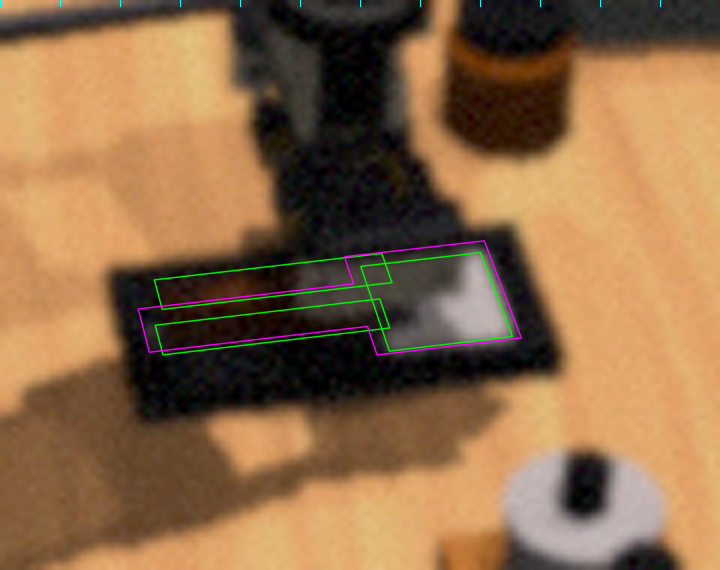

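View pics/f3t.png

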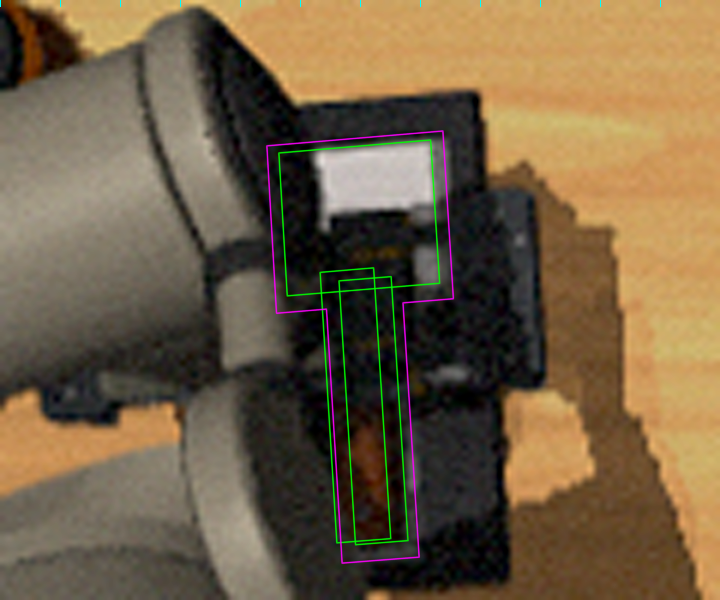

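The scraper is inside the pocket walls with no contact force. Final lowering.

```bash
python3 -m inch '0 0 -2 0 0;0 0 -1 0 0;0 0 0 0 0;0 0 0 0 0'; python3 st.py
```

```text
time: 28.27
tool_pos: [0.5623, 0.2885, 0.1968]
tool_rot: [0.649, 1.571, -2.404]
contact_force: [0.1, 1.0, -1.1]
opening: 0.0217
t28.27 grasp [0.5623 0.2885 0.0378] jaw -1.482 x [-0. -0. -1.] q [ 0.35  0.75  1.44 -0.    0.96  1.83] F [ 0.1  1.  -1.1] op 0.0217
```

```bash
python3 -m inch '0 0 -0.5 0 0;0 0 0 0 0;0 0 0 0 0.2;0 0 0 0 0.4;0 0 0 0 0.6;0 0 0 0 0.6;0 0 10 0 0.6;0 0 30 0 0.6'; python3 -m inch '0 0 40 0 0.6;0 0 40 0 0.6;-30 -15 20 0 0.6;-38 -15 0 0 0.6;-38 -15 0 0 0.6;-38 -15 0 0 0.6;-30 -10 0 0 0.6;0 0 0 0 0.6'; python3 st.py; python3 - <<'E'
from ov import *
run('g',tin=None,cup=None,can=None,lid=None,tray=(.559,.287,.088),scr=(.5598,.2875,.088))
crop(t,260,220,200,130,4,name='gt')
crop(s,340,220,180,150,4,name='gs')
E
```

```text
time: 28.93
tool_pos: [0.5611, 0.288, 0.2331]
tool_rot: [0.274, 1.562, -2.779]
contact_force: [0.8, -0.6, 0.2]
opening: 0.0505
time: 29.6
tool_pos: [0.383, 0.217, 0.3367]
tool_rot: [0.247, 1.566, -2.806]
contact_force: [0.4, 1.6, 0.4]
opening: 0.055
t29.60 grasp [0.3822 0.2167 0.1777] jaw -1.481 x [-0.005 -0.002 -1.   ] q [0.34 0.26 1.85 0.   1.04 1.82] F [0.4 1.6 0.4] op 0.055
```

View pics/gt.png

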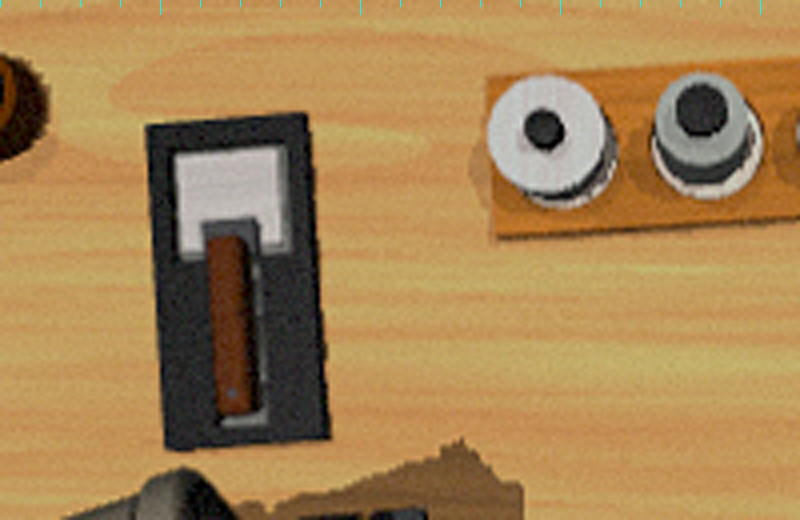

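View pics/gs.png

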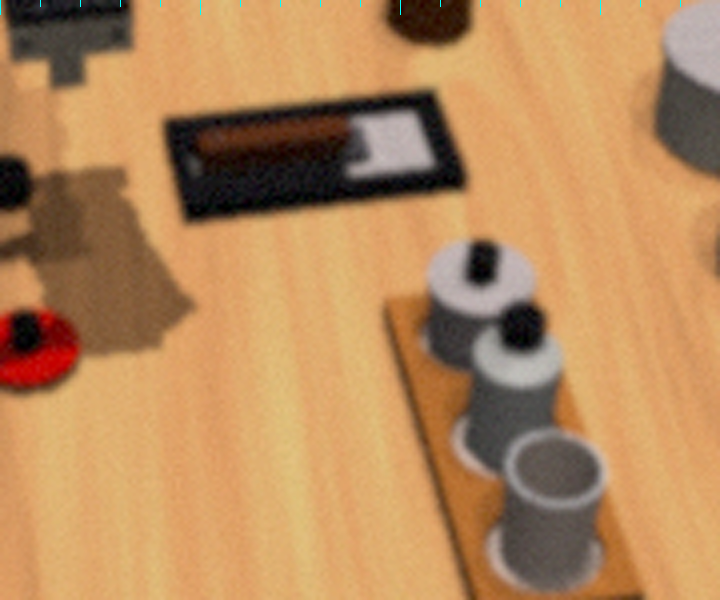

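```bash
python3 - <<'E'
from est import *
G=(0,255,0);M=(255,0,255);Y=(0,255,255);cv=[]
w=[poly([(0,k)],.648,-.004,.069,0)[0] for k in(.09,0,-.09)]
for (x,y,_),zs in zip(w,[[(.066,.035),(.09,.011)],[(.088,.027),(.12,.0145)],[(.085,.029)]]):
    cv+=[(circ(x,y,z,r),G) for z,r in zs]+[(circ(x,y,.018,.035),Y)]
for tr,c in(((.559,.287,.088),M),):
    for dz in(4,):
        rc=lambda x0,x1,y0,y1:[(x0,y0),(x1,y0),(x1,y1),(x0,y1)]
        cv+=[(poly(rc(-.085,.025,-.011,.011),*tr,.032),M),(poly(rc(.02,.08,-.032,.032),*tr,.008),M)]
crop(t,290,220,200,130,4,cv,'h_t');crop(s,345,220,180,150,4,cv,'h_s')
T0=cv2.imread("pics/top0.png");
for n,(u,v) in dict(tape=(510,191),jar=(152,180)).items():
    a=T0[v-30:v+30,u-30:u+30];b=t["color"][:,:,::-1][v-35:v+35,u-35:u+35]
    r=cv2.matchTemplate(b.copy(),a,cv2.TM_CCOEFF_NORMED);print(n,cv2.minMaxLoc(r)[1::2])
E
```

```text
tape (0.9920326471328735, (5, 5))
jar (0.9923382997512817, (5, 5))
```

View pics/h_t.png

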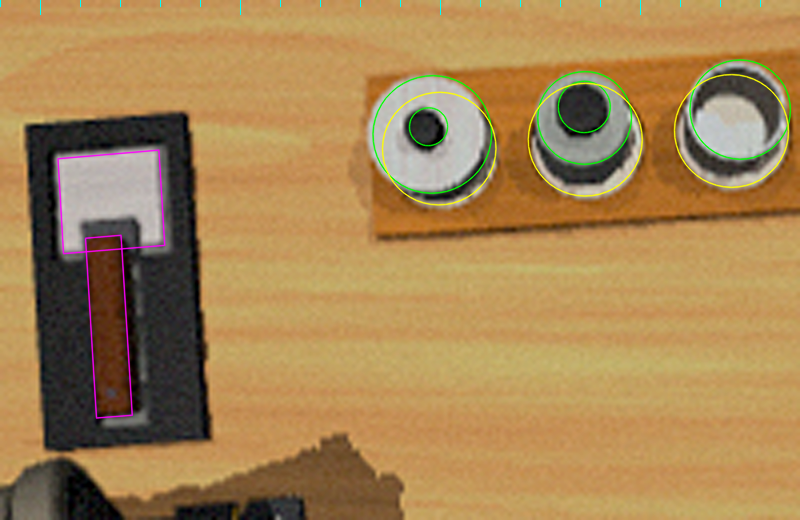

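View pics/h_s.png

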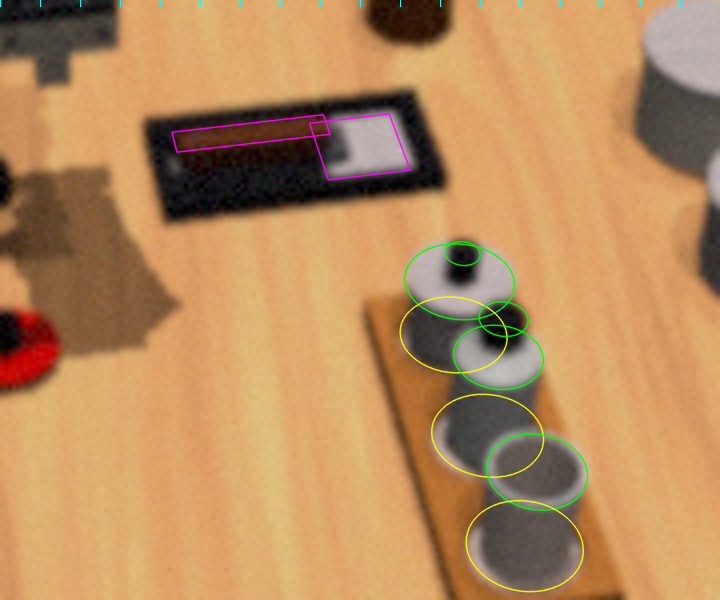

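Everything matches the seated models to within a few mm, and the tape roll and jar have not moved (0 px shift). Handing in.

```bash
python3 -m inch '0 0 0 0 0.6;0 0 0 0 0.6'; python3 -c "
from cell import workorder;print(workorder.hand_in())"
```

```text
time: 29.97
tool_pos: [0.3893, 0.2188, 0.3363]
tool_rot: [3.133, 1.57, 0.08]
contact_force: [-0.1, -0.2, -1.2]
opening: 0.055
the job is handed in; nothing more can be done
None
```

I set out the whole proofing station and handed it in at about 30 s of the 128 s allowed; no verdict was reported. The tin stands in the well on the tray's side with the silver knobbed lid on it. The can is in the middle well, the cup in the other end well, and the scraper in the tray's cut-out. The arm was clear of everything.

**Last checks:** Overlays of the seated poses on both cameras agree to within a few mm. The largest disagreement was the can's cap, about 2–5 mm off in the side view only, inside the 14 mm tolerance. The tape roll and jar showed no shift in the top view, and I never touched the red lid.

**Fixed on the way:** My first tray estimate was about 6 mm off in y. I caught it before lowering the scraper, refitted the tray from the first pictures, and the scraper then went in without contact force.

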